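# Lock and load the decorating wheel

## Task

The lock ring in the middle of the decorating wheel is slack: take the pin spanner from its stand, set both prongs into the ring's two holes and turn the ring clockwise fully home, then rinse the prongs with a dip well below the rim of the white rinse pot and put the spanner back home in its stand. Once the ring is tight, and not before, lay every small loose tile flat on the wheel, each centred and square on a grey felt square of its own. Leave the bottles, jar and sponge where they are and do not tip the rinse pot over.

Things in the scene. Friction and masses are not known exactly. Their poses are not given: they have to be found in the camera images.
- wheel: Decorating wheel, fixed: a round aluminium bat 340 mm across, flat top 40 mm above the bench; six grey felt squares lie flush in it round a brass lock ring in the middle. Origin: on the wheel's axis at bench level. The bat does not turn.
- pad0 (a point): Centre of one of the six grey felt squares (56 x 56 mm, inlaid flush) on the bat's top, 110 mm from the wheel's axis; x points radially outwards, y along the tangent.
- pad1 (a point): Centre of one of the six grey felt squares (56 x 56 mm, inlaid flush) on the bat's top, 110 mm from the wheel's axis; x points radially outwards, y along the tangent.
- pad2 (a point): Centre of one of the six grey felt squares (56 x 56 mm, inlaid flush) on the bat's top, 110 mm from the wheel's axis; x points radially outwards, y along the tangent.
- pad3 (a point): Centre of one of the six grey felt squares (56 x 56 mm, inlaid flush) on the bat's top, 110 mm from the wheel's axis; x points radially outwards, y along the tangent.
- pad4 (a point): Centre of one of the six grey felt squares (56 x 56 mm, inlaid flush) on the bat's top, 110 mm from the wheel's axis; x points radially outwards, y along the tangent.
- pad5 (a point): Centre of one of the six grey felt squares (56 x 56 mm, inlaid flush) on the bat's top, 110 mm from the wheel's axis; x points radially outwards, y along the tangent.
- lock_ring (a joint): Angle of the brass lock ring (rad), growing as it is turned clockwise seen from above: 0 to 0.3 when slack, 1.25 when fully home, where the small lug on its rim meets the fixed dark stop lug on the bat. Stiff to turn (about 0.1 N m of friction), stays where it is left; hard stop at 1.25.
- ring_top (a point): Centre of the lock ring's top face, 58 mm above the bench; the ring is about 76 mm across. x runs through its two holes and turns with the ring: round vertical holes 12 mm across and 12 mm deep, centred 22 mm either side of this point. (A dark steel cap, 22 mm across, stands 3 mm proud here.)
- spanner: Loose two-prong pin spanner, 200 to 330 g, 78 mm tall, upright in its stand. Prongs (7 mm thick, 16 mm long, 44 mm apart along x) point down from a head bar 60 x 18 x 10 mm; a 12 mm stem rises to a wooden cross handle 76 mm along x, 14 mm along y, 60 to 78 mm above the prong tips: pinch its middle across y, from above. Origin: midway between the prong tips; z up. Same after a half turn.
- prong_a (a point): Tip of one prong of the spanner.
- prong_b (a point): Tip of the spanner's other prong.
- stand: Spanner stand, fixed: light wooden block 88 x 48 x 28 mm, two vertical holes 12 mm across, 20 mm deep, at 22 mm either side of the centre along x. With the spanner home the underside of its head bar rests on the block, its prong tips 12 mm above the bench. Origin: centre of the underside.
- rinse_pot: Rinse pot: loose low white ceramic pot, open, 90 mm across at the rim (82 mm inside), 45 mm tall, floor about 5 mm thick, 350 g. Origin: centre of its underside.
- tile0: Loose terracotta tile, 50 x 50 x 12 mm, 60 g, with a white flower on its top. Origin: centre of its underside; x and y parallel to its edges, z up. May be absent.
- tile1: Loose terracotta tile, 50 x 50 x 12 mm, 60 g, with a white flower on its top. Origin: centre of its underside; x and y parallel to its edges, z up. May be absent.
- tile2: Loose terracotta tile, 50 x 50 x 12 mm, 60 g, with a white flower on its top. Origin: centre of its underside; x and y parallel to its edges, z up. May be absent.
- tile3: Loose terracotta tile, 50 x 50 x 12 mm, 60 g, with a white flower on its top. Origin: centre of its underside; x and y parallel to its edges, z up. May be absent.
- tile4: Loose terracotta tile, 50 x 50 x 12 mm, 60 g, with a white flower on its top. Origin: centre of its underside; x and y parallel to its edges, z up. May be absent.
- bottle0: Bystander: slip bottle 38 mm across, 111 mm tall. Origin: centre of underside.
- bottle1: Bystander: slip bottle 38 mm across, 111 mm tall. Origin: centre of underside.
- bottle2: Bystander: slip bottle 38 mm across, 111 mm tall. Origin: centre of underside.
- sponge: Bystander: yellow sponge block 50 x 35 x 22 mm. Origin: centre of underside.
- brush_jar: Bystander: blue ceramic jar 70 mm across, 90 mm tall. Origin: centre of underside.
Mind the look-alikes: they are no part of the job. Of the things that look like the spanner, the largest one is meant.

How it is judged:
By the outcome, as a careful person would: the job done as asked, in the order asked, and still so for the second after the job is handed in, with the robot touching nothing.
Of tile0, tile1, tile2, tile3, tile4 only 3 to 5 are there at a start; the rules pass over those that are not, and their reading is None.
At some moment in a run one of tile0, tile1, tile2, tile3, tile4, rinse_pot may be knocked a few centimetres aside while the robot is not near it.
It also fails if it takes over 210 s, if anything falls off the work surface, if the arm or the gripper's body presses on something with over 40 N, if the wrist force passes 120 N, or if a joint passes its speed limit or range.

## Robot

A 7-joint arm with a two-finger parallel gripper is mounted at the origin on the work surface. World frame = base frame: x ahead of the robot, y to its left, z up, the work surface at z = 0. Lengths are in m, angles in rad, forces in N, time in s.
With the tool pointing down it reaches from about 0.4 to 0.75 m from the base axis. Payload 19.5 kg.
Tool frame: the origin (TCP) lies at the very end of the fingers, on their centre line; the grasp point (between the pads) lies 19 mm behind it (ctrl.grip_depth is the distance from the TCP to the grasp point, in m); z points along the fingers, y is the line along which they close (so a half turn about z gives the same grasp; the last joint's range is limited). The gripper opens to 85 mm and grips with 20 to 120 N. Pads are 22 mm wide; open, the fingers measure 114 mm over their backs; the gripper's body (76 mm by 85 mm) begins 54 mm behind the grasp point. The pads swing forward as they close: fully open they stand 13 mm farther back than shut.
Start: joints at [-1.278, 0.707, -0.028, 1.485, 0.022, 0.951, -0.075], TCP at [0.189, 0.543, 0.231] pointing down, gripper open.
Joint ranges: [-2.71, 2.71], [-0.32, 2.16], [-1.57, 1.52], [0, 2.45], [-1.46, 4.6], [0, 2.02], [-2.83, 2.83]. Speed limits (rad/s): [1.89, 1.89, 2.57, 2.57, 3.01, 3.01, 3.01].

## Interface

Orientations are given as a unit quaternion [x, y, z, w].
In Python, from workcell import telemetry, vision, workorder, ctrl gives the robot as it stands. The module is installed in compiled form; this text tells all that it offers.
- The arm moves only by the tool step_arm, never from a script. Its argument "plan" is a list of rows, each a list of 7 numbers: the closure, from 0 (fully open) to 1 (shut), then the shift along the tool's x, y, z in units of 50 mm (1.0 is 50 mm), then the turn, a rotation vector about the tool's x, y, z in units of 5 degrees (1.0 is 5 degrees). In form: [[grip, x, y, z, wx, wy, wz], ...]. A call has 1 to 12 rows; each row is the pose to reach, as a shift and turn from the pose commanded when the call began, along the tool's axes at that moment; what a row does not reach only later rows make up. A row lasts 1/8 s, in which the tool goes at most 62.5 mm and 10.7 degrees, less where a joint would pass 70% of its speed; a pose out of reach is approached as far as the arm can. A call with a gripper value outside its range is refused whole. The fingers move at their own pace and stop on an object; the grip force is fixed at half the most. Time passes only in rows, so rows that repeat a pose let the fingers close. It gives the time, the measured TCP pose, the force, the opening and the grip force at its end, in the units of the state.
- telemetry.sense(): the state, without advancing time (a new reading comes with each control period).
- vision.snapshot(name): name is "scene" or "top" or "wrist"; returns a dict with "pixels" (480x640x3 uint8, blue, green, red), "z_map" (480x640 float32, m along the optical axis (not along the pixel's ray), 0 where there is no reading), "K" (3x3 intrinsics, pixels), "rvec" (rotation vector, rad) and "tvec" (3), from world to camera coordinates, as OpenCV has them. Camera axes: x right, y down, z forward; pixel columns grow to the right and rows downward; lengths in m; the calibration is good to about 2 mm. A picture is of the moment at which its call begins.
- workorder.hand_in(): hands the job in; it is judged then, once.
The state is a dict: "clock": time; "joints": joint angles; "joint_vel": joint speeds; "tau": joint torques, N m; "ee_pos": TCP position; "orientation": TCP orientation; "force": force on the tool from outside, world axes, zero at the start; "torque": the same for the moment, N m; "grip_width": opening from 0.0 (shut) to 1.0 (fully open); "grip_force": force on a finger pad.
Only numpy, scipy, OpenCV 4.12 (cv2) and the standard library are available. Lean on these libraries where they do the work, as an engineer would, in place of code of your own. Each camera call takes 0.05 s, during which the arm holds its last target. There are 200 camera calls.

## Working session

There is one attempt and no reset: what is moved stays moved. The work goes in short steps, Python scripts to look and compute and a tool call to move; the robot and the scene stay as the last step left them, time stands still between calls to the robot, and variables do not carry over. Pictures are saved under pics/ and viewed, at most 14 in all, crops included, and the job is handed in when it is done.

Besides the shell and the picture viewer there is one more tool, called as a command line: name --pt "numbers of a row" for each row, then --argument value for the rest. step_arm: Moves the arm, as the interface text tells. Its arguments: {"type":"object","properties":{"plan":{"type":"array"}},"required":["plan"]}

```bash
mkdir -p pics
cat > h.py <<'E'
import numpy as np, cv2, json
from scipy.spatial.transform import Rotation as R
from workcell import telemetry, vision, workorder, ctrl
def snap(n,save=None):
    s=vision.snapshot(n)
    if save:
        cv2.imwrite('pics/'+save+'.png',s['pixels']); np.savez('pics/'+save+'.npz',**s)
    return s
def load(f): return dict(np.load('pics/'+f+'.npz'))
def world(s,u,v,z=None,depth=None):
    """pixel->world: with plane z, or z_map depth"""
    Rm=cv2.Rodrigues(s['rvec'])[0]; t=np.ravel(s['tvec'])
    d=Rm.T@np.linalg.solve(s['K'],[u,v,1.]); c=-Rm.T@t
    if z is not None: return c+d*(z-c[2])/d[2]
    if depth is None:
        w=s['z_map'][int(v)-1:int(v)+2,int(u)-1:int(u)+2]; depth=np.median(w[w>0])
    return c+d*depth
def cloud(s):
    Rm=cv2.Rodrigues(s['rvec'])[0]; t=np.ravel(s['tvec'])
    v,u=np.mgrid[:480,:640]; p=np.stack([u,v,np.ones_like(u)],-1)@np.linalg.inv(s['K']).T*s['z_map'][...,None]
    return (p-t)@Rm
def pix(s,P): return cv2.projectPoints(np.float64(P).reshape(-1,3),s['rvec'],s['tvec'],s['K'],None)[0][:,0]
def move(p,yaw=None):
    """shift (units) and turn (units) to world TCP p, tool down with tool-y along world angle yaw"""
    st=telemetry.sense(); r=R.from_quat(st['orientation'])
    d=r.inv().apply(np.array(p)-st['ee_pos'])/.05
    out=None
    if yaw is not None:
        best=None
        for k in (0,np.pi):
            a=yaw+k; y=np.array([np.cos(a),np.sin(a),0]); z=np.array([0,0,-1.]); x=np.cross(y,z)
            w=(r.inv()*R.from_matrix(np.c_[x,y,z])).as_rotvec(degrees=True)/5
            if best is None or np.linalg.norm(w)<np.linalg.norm(best): best=w
        out=best.round(2)
    return d.round(2),out
E
python3 - <<'E'
from h import *
for n in('scene','top','wrist'):
    s=snap(n,n+'0'); print(n,s['K'][0,0],-cv2.Rodrigues(s['rvec'])[0].T@np.ravel(s['tvec']))
st=telemetry.sense();print(st, ctrl.grip_depth)
E
```

```text
scene 527.9743244939182 [1.2972057  0.04671627 0.82930987]
top 546.7671843648712 [0.42442008 0.02078658 1.17716951]
wrist 386.34962492471647 [0.12155293 0.56789374 0.37379056]
{'clock': 0.15, 'joints': array([-1.27771751,  0.70692398, -0.02761168,  1.48482489,  0.02199981,
        0.95090659, -0.07550627]), 'joint_vel': array([ 1.64551472e-04, -3.25367647e-03,  1.63018357e-05, -1.22700735e-03,
       -1.26160267e-03, -3.33210690e-04,  5.23608061e-04]), 'tau': array([ 1.93863052e-03, -8.83311653e+01,  1.23571180e+00, -2.36196452e+01,
        1.71519566e-02,  5.32206584e-03, -8.47051001e-05]), 'ee_pos': array([0.18886511, 0.54291732, 0.23097133]), 'orientation': array([ 1.66615430e-01,  9.86021883e-01, -3.76524887e-04, -5.27917096e-05]), 'force': array([0.30066821, 0.53170355, 0.43695314]), 'torque': array([-0.0154306 , -0.00379323,  0.02036878]), 'grip_force': 0.0, 'grip_width': 0.9985539191013628} 0.0187
```

View pics/scene0.png

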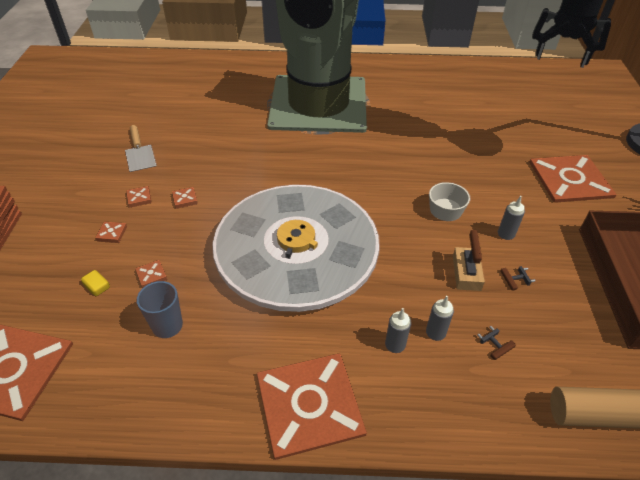

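View pics/top0.png

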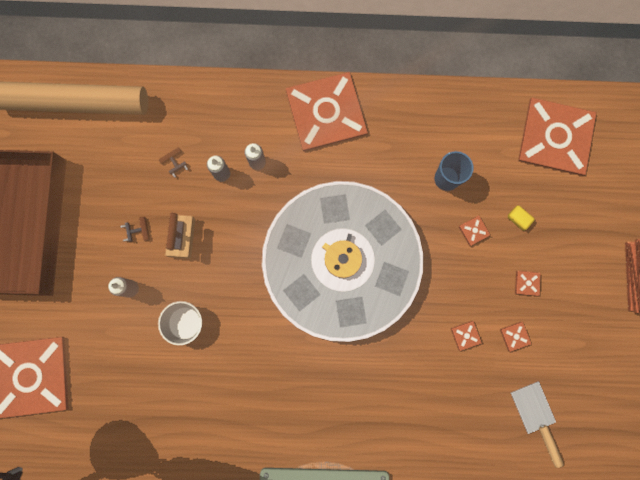

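The top view shows small tiles at (475,231), (529,284), (467,336) and (516,337). The four large tiles are decoys. Spanner candidates are (180,236), upright in the stand, plus (175,162) and (135,230), which are small and lying flat. The upright one at (180,236) fits because it is the largest and sits in the stand, so I'll confirm it with an enlarged crop.

Run:
```python
from h import *
s=load('top0');im=s['pixels']
a=cv2.resize(im[140:360,100:240],None,fx=2.7,fy=2.7,interpolation=2)
b=cv2.resize(im[220:300,300:386],None,fx=4.8,fy=4.8,interpolation=2)
H=max(a.shape[0],b.shape[0]);o=np.zeros((H,a.shape[1]+b.shape[1],3),np.uint8)
o[:a.shape[0],:a.shape[1]]=a;o[:b.shape[0],a.shape[1]:]=b
print(a.shape,o.shape);cv2.imwrite('pics/c1.png',o)
hsv=cv2.cvtColor(im,cv2.COLOR_BGR2HSV)
for n in('top0','scene0'):
    s=load(n);im=s['pixels'];hsv=cv2.cvtColor(im,cv2.COLOR_BGR2HSV);C=cloud(s)
    # felt: wheel top points
    m=(abs(C[...,2]-.04)<.006)&(np.hypot(C[...,0]-.46,C[...,1])<.25)
    P=C[m]; print(n,'wheeltop n',m.sum(),'z',np.median(P[:,2]),'ext',P[:,:2].min(0),P[:,:2].max(0),'c',(P[:,:2].min(0)+P[:,:2].max(0))/2)
    m=(C[...,2]>.006)&(C[...,2]<.02)&(C[...,1]<-.15)&(C[...,1]>-.6)
    nn,l,st,c=cv2.connectedComponentsWithStats(m.astype(np.uint8))
    for i in range(1,nn):
        if st[i,4]>60:
            q=C[l==i]; r=cv2.minAreaRect(np.float32(q[:,:2]*1000));print('tile?',c[i].round(),st[i,4],np.round(r[0],1),np.round(r[1],1),round(r[2],1),np.median(q[:,2]).round(4))
    for nm,lo,hi in(('h>.07',.065,.09),('.022-.05',.022,.052)):
        m=(C[...,2]>lo)&(C[...,2]<hi)&(C[...,1]>.12)&(C[...,0]>.2)
        nn,l,st,c=cv2.connectedComponentsWithStats(m.astype(np.uint8))
        for i in range(1,nn):
            if st[i,4]>60:
                q=C[l==i]; r=cv2.minAreaRect(np.float32(q[:,:2]*1000));print(nm,c[i].round(),st[i,4],np.round(r[0],1),np.round(r[1],1),round(r[2],1),np.median(q[:,2]).round(4))
```

```text
(594, 378, 3) (594, 791, 3)
top0 wheeltop n 17970 z 0.0392798560324045 ext [ 0.39147586 -0.1971754 ] [0.70944431 0.1411299 ] c [ 0.55046008 -0.02802275]
tile? [558. 136.] 4323 [ 857.1 -502.8] [151.8 153.7] 78.5 0.0119
tile? [453. 171.] 76 [ 766.5 -266. ] [48.1 18.8] 51.3 0.0126
tile? [517. 219.] 133 [ 667.5 -414.5] [49.1 36.2] 48.3 0.0165
tile? [474. 231.] 527 [ 636.6 -314. ] [49.9 50.8] 30.5 0.0117
tile? [528. 283.] 553 [ 525.3 -428.9] [52.2 50.7] 85.4 0.0117
tile? [466. 336.] 568 [ 409.7 -294.7] [50.1 50.9] 20.6 0.0117
tile? [516. 337.] 572 [ 411.8 -402.8] [50.4 54.8] 20.2 0.0117
tile? [551. 446.] 350 [ 190.2 -468.6] [88.9 19.8] 22.9 0.0165
h>.07 [254. 153.] 237 [774.4 164.4] [33.2 37.3] 25.7 0.0812
h>.07 [216. 165.] 244 [746.1 241.5] [33.6 36. ] 27.1 0.0804
h>.07 [172. 232.] 271 [601.3 320.6] [15.  74.5] 88.3 0.087
h>.07 [119. 286.] 262 [487.7 421.6] [33.2 35.8] 80.4 0.0809
.022-.05 [ 74. 103.] 1845 [895.7 571.1] [ 61.4 315.2] 0.2 0.0442
.022-.05 [ 25. 155.] 208 [763.2 655.7] [  3.5 117.2] 0.4 0.0366
.022-.05 [ 51. 225.] 1018 [617.7 586.6] [  9.2 299.4] 89.2 0.0373
.022-.05 [258. 
[... 1094 characters left out ...]
9.0 0.087
h>.07 [442. 310.] 338 [752.5 244.1] [37.  33.8] 66.7 0.0799
h>.07 [399. 323.] 353 [781.4 168.7] [34.7 36.4] 32.4 0.0805
.022-.05 [449. 197.] 685 [422.4 303.9] [87.3 91.6] 57.2 0.036
.022-.05 [372. 245.] 516 [566.8 131.5] [ 23. 165.] 89.2 0.0389
.022-.05 [509. 226.] 200 [500.4 421. ] [37.7 22.6] 63.0 0.0376
.022-.05 [612. 280.] 1290 [620.7 588.9] [300.5  11.8] 1.5 0.0371
.022-.05 [617. 220.] 453 [474.4 652.6] [107.5   9.2] 89.7 0.037
.022-.05 [468. 267.] 734 [605.  322.7] [48.4 93. ] 88.3 0.0276
.022-.05 [437. 327.] 209 [759.9 240.1] [37.6 18.3] 63.2 0.0367
.022-.05 [396. 340.] 198 [790.1 166.9] [37.6 18.5] 82.7 0.037
.022-.05 [594. 414.] 1495 [902.8 479.9] [125.7  60.6] 87.7 0.0424
```

View pics/c1.png

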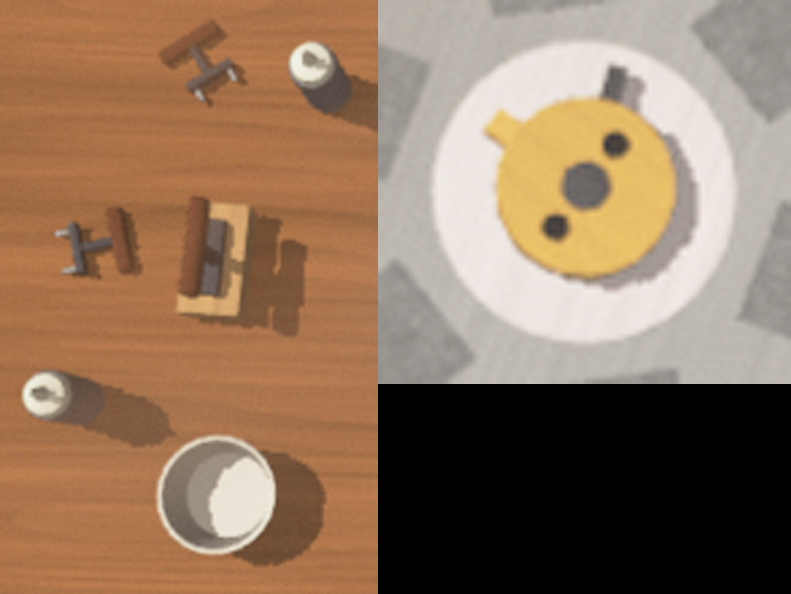

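The crop confirms it: the spanner in the stand is upright and the largest, with the two lookalikes lying left and up-left of it. The ring's holes lie along about -35°, the brass lug is at upper left, and the dark stop lug is at upper right. The side cameras disagree by about 4 mm, so I'll use the wrist camera up close.

Run:
```python
from h import *
s=load('wrist0');Rm=cv2.Rodrigues(s['rvec'])[0];st=telemetry.sense();r=R.from_quat(st['orientation'])
c=-Rm.T@np.ravel(s['tvec'])
print('cam in tool',r.inv().apply(c-st['ee_pos']),'axis',r.inv().apply(Rm[2]),'camx',r.inv().apply(Rm[0]))
print(move([.604,.322,.24],np.radians(88)))
```

```text
cam in tool [ 0.07177844  0.00136418 -0.14282184] axis [-2.78946135e-01 -1.58473259e-04  9.60306737e-01] camx [9.47405810e-04 9.99999454e-01 4.40222218e-04]
(array([-9.29, -1.45, -0.18]), array([-0.01, -0.  , -3.44]))
```

step_arm --pt "0 -1.2 -0.2 0 0 0 -0.4" --pt "0 -2.4 -0.4 0 0 0 -0.9" --pt "0 -3.6 -0.6 0 0 0 -1.4" --pt "0 -4.8 -0.8 0 0 0 -1.9" --pt "0 -6 -1 0 0 0 -2.4" --pt "0 -7.2 -1.2 0 0 0 -2.9" --pt "0 -8.4 -1.35 0 0 0 -3.44" --pt "0 -9.29 -1.45 -0.18 0 0 -3.44" --pt "0 -9.29 -1.45 -0.18 0 0 -3.44" --pt "0 -9.29 -1.45 -0.18 0 0 -3.44" --pt "0 -9.29 -1.45 -0.18 0 0 -3.44"

```text
clock: 1.52
ee_pos: [0.6029, 0.3228, 0.2403]
orientation: [0.017, 1.0, 0.0, -0.0]
force: [-0.5, -0.1, 0.2]
grip_width: 1.004
grip_force: 0.0
```

Run:
```python
from h import *
s=snap('wrist','w1');C=cloud(s);st=telemetry.sense();print(st['ee_pos'],st['joints'],st['clock'])
for nm,lo,hi in(('handle',.075,.1),('block',.024,.032)):
    m=((C[...,2]>lo)&(C[...,2]<hi)&(np.hypot(C[...,0]-.604,C[...,1]-.322)<.07)).astype(np.uint8)
    nn,l,sa,c=cv2.connectedComponentsWithStats(m)
    for i in range(1,nn):
        if sa[i,4]>100:
            q=C[l==i]; r=cv2.minAreaRect(np.float32(q[:,:2]*1000));print(nm,c[i].round(),sa[i,4],np.round(r[0],1),np.round(r[1],1),round(r[2],1),np.median(q[:,2]).round(4))
```

```text
[0.60305612 0.32266351 0.24038704] [-0.47684422  0.89833245 -0.17305601  0.98050021  0.14126444  1.27320397
  0.91045095] 1.575
handle [325. 224.] 1653 [603.2 326.1] [14. 75.] 87.6 0.0898
block [325. 206.] 3236 [603.8 326.1] [48.  88.3] 87.7 0.0283
```

View pics/w1.png

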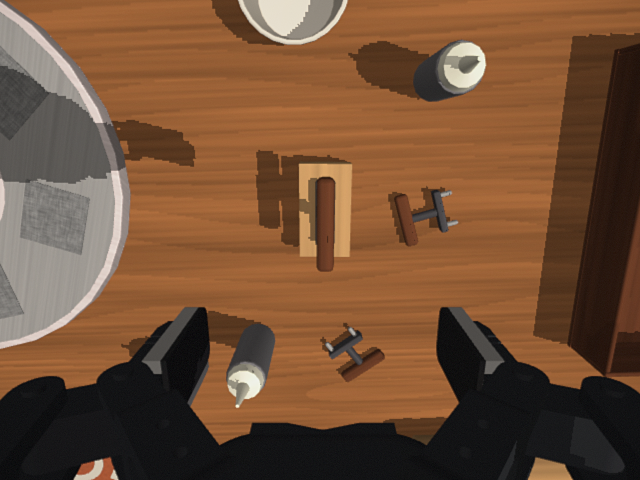

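The handle is at (325,224) in the wrist view, 90 mm high, with its long axis at -2.4°; the sizes match. Next I'll look at the ring before grasping.

Run:
```python
from h import *
print(move([.551,-.027,.21],np.radians(55)))
```

```text
(array([ 0.81, -7.02,  0.61]), array([-0.  , -0.  ,  6.62]))
```

step_arm --pt "0 0.1 -1.2 0.1 0 0 1.1" --pt "0 0.25 -2.4 0.2 0 0 2.2" --pt "0 0.4 -3.6 0.3 0 0 3.3" --pt "0 0.55 -4.8 0.4 0 0 4.4" --pt "0 0.7 -6 0.5 0 0 5.5" --pt "0 0.81 -7.02 0.61 0 0 6.62" --pt "0 0.81 -7.02 0.61 0 0 6.62" --pt "0 0.81 -7.02 0.61 0 0 6.62" --pt "0 0.81 -7.02 0.61 0 0 6.62" --pt "0 0.81 -7.02 0.61 0 0 6.62"

```text
clock: 2.82
ee_pos: [0.5513, -0.0265, 0.2098]
orientation: [0.301, 0.954, 0.0, 0.0]
force: [0.6, 0.3, -1.3]
grip_width: 1.002
grip_force: 0.0
```

```bash
cat > ring.py <<'E'
from h import *
def ring(s,near=(.551,-.027),show=True):
    C=cloud(s); im=s['pixels'];hsv=cv2.cvtColor(im,cv2.COLOR_BGR2HSV)
    d=np.hypot(C[...,0]-near[0],C[...,1]-near[1])
    m=(hsv[...,0]>14)&(hsv[...,0]<32)&(hsv[...,1]>120)&(d<.06)&(C[...,2]>.052)
    q=C[m]; zt=np.median(q[:,2]); (cx,cy),rr=cv2.minEnclosingCircle(np.float32(q[:,:2]))
    # dark blobs at ring
    m2=((im.max(-1)<110)&(hsv[...,1]<140)&(d<.036)).astype(np.uint8)
    nn,l,sa,c=cv2.connectedComponentsWithStats(m2)
    out=[]
    for i in range(1,nn):
        if sa[i,4]>15: p=world(s,*c[i],z=zt); out.append((c[i].round(1),sa[i,4],(p*1000).round(1)))
    return zt,(cx,cy,rr),q,out
if __name__=='__main__':
    import sys
    s=snap('wrist',sys.argv[1]); zt,c,q,o=ring(s)
    print('zt',zt,c); [print(x) for x in o]
    st=telemetry.sense();print(st['ee_pos'],st['joints'].round(2),st['clock'])
E
python3 ring.py w2
python3 - <<'E'
from h import *
s=load('w2');C=cloud(s);im=s['pixels'];hsv=cv2.cvtColor(im,cv2.COLOR_BGR2HSV)
print('flat z',np.median(C[abs(C[...,2]-.04)<.008][:,2]))
E
```

```text
zt 0.058685360644246454 (0.5489664077758789, -0.02501780167222023, 0.059932440519332886)
(array([287.7, 211.5]), np.int32(436), array([526.3, -40.8,  58.7]))
(array([332.3, 207.2]), np.int32(65), array([543.2, -10.6,  58.7]))
(array([333. , 234.9]), np.int32(563), array([561.8, -22.6,  58.7]))
(array([333.6, 260.8]), np.int32(52), array([579.8, -34.5,  58.7]))
(array([311.3, 451. ]), np.int32(19037), array([ 723.3, -158.4,   58.7]))
[ 0.55125267 -0.02674412  0.20984303] [ 0.03  0.7  -0.07  1.6   0.06  0.85  0.89] 2.875
flat z 0.04054411976667331
```

View pics/w2.png

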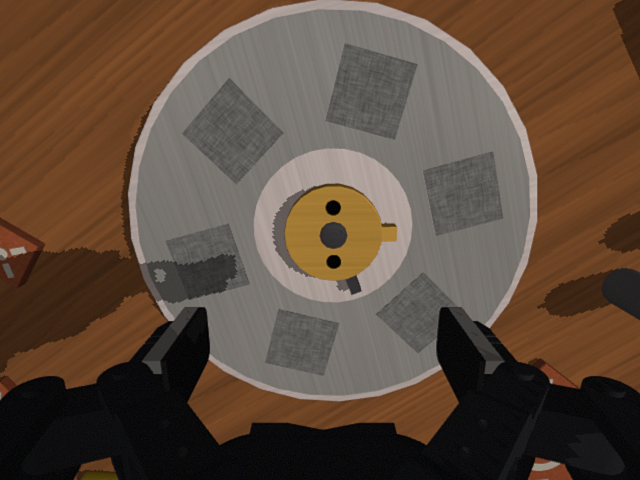

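The holes are at (332,207) and (334,261): 43.7 mm apart, midpoint (0.5615, -0.0226), axis at -33°, z 0.0587. All of this is plausible. Now I'll grasp the spanner.

Run:
```python
from h import *
print(move([.6035,.324,.20],np.radians(87.6)))
```

```text
(array([3.17, 6.34, 0.2 ]), array([ 0.  ,  0.  , -6.52]))
```

step_arm --pt "0 0.5 1.05 0 0 0 -1.1" --pt "0 1 2.1 0 0 0 -2.2" --pt "0 1.5 3.1 0 0 0 -3.3" --pt "0 2.1 4.2 0 0 0 -4.4" --pt "0 2.65 5.3 0.1 0 0 -5.5" --pt "0 3.17 6.34 0.2 0 0 -6.52" --pt "0 3.17 6.34 0.2 0 0 -6.52" --pt "0 3.17 6.34 0.9 0 0 -6.52" --pt "0 3.17 6.34 1.6 0 0 -6.52" --pt "0 3.17 6.34 2.3 0 0 -6.52" --pt "0 3.17 6.34 2.96 0 0 -6.52" --pt "0 3.17 6.34 2.96 0 0 -6.52"

```text
clock: 4.38
ee_pos: [0.6027, 0.3222, 0.06]
orientation: [0.022, 1.0, -0.001, -0.002]
force: [0.3, -0.1, 0.6]
grip_width: 1.001
grip_force: 0.0
```

step_arm --pt "0.4 0 0 0 0 0 0" --pt "0.7 0 0 0 0 0 0" --pt "1 0 0 0 0 0 0" --pt "1 0 0 0 0 0 0" --pt "1 0 0 0 0 0 0" --pt "1 0 0 0 0 0 0" --pt "1 0 0 0 0 0 0" --pt "1 0 0 0 0 0 0"

```text
clock: 5.38
ee_pos: [0.6039, 0.3234, 0.0623]
orientation: [0.022, 1.0, 0.0, 0.0]
force: [-0.3, 1.3, 6.0]
grip_width: 0.153
grip_force: 58.8
```

Run:
```python
from h import *
s=snap('wrist','w3');st=telemetry.sense();print(st)
```

```text
{'clock': 5.425, 'joints': array([-0.47506391,  1.08590504, -0.16148373,  1.17447036,  0.18317694,
        0.89405417,  0.86135245]), 'joint_vel': array([-0.0005932 , -0.0006243 ,  0.00102656, -0.00099458,  0.0002311 ,
       -0.00050061, -0.0004661 ]), 'tau': array([ 1.01509798e+00, -1.06314018e+02, -5.46513107e-01, -2.09054339e+01,
        3.67197739e-01,  8.97502201e-02,  1.59344974e-02]), 'ee_pos': array([0.60382995, 0.32344655, 0.06223638]), 'orientation': array([2.16050774e-02, 9.99766490e-01, 3.25039463e-04, 2.82414368e-04]), 'force': array([-0.19756139,  1.75411268,  6.13015411]), 'torque': array([ 0.26070451,  0.1752972 , -0.03871919]), 'grip_force': 58.81051003932953, 'grip_width': 0.1552742855317128}
```

View pics/w3.png

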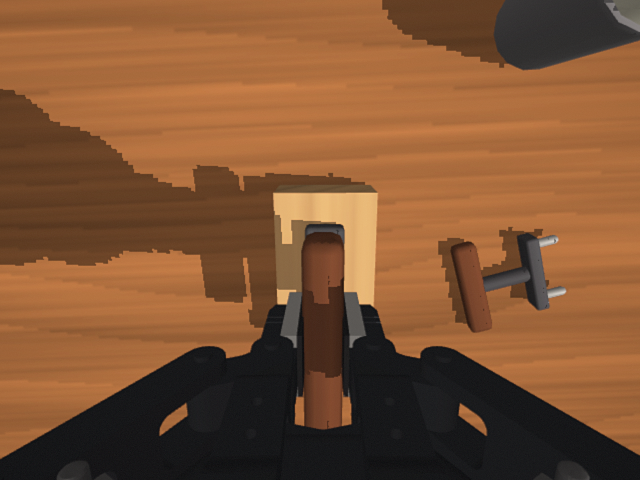

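The grip holds at 13 mm on the handle's middle. Lifting.

step_arm --pt "1 0 0 -0.3 0 0 0" --pt "1 0 0 -0.7 0 0 0" --pt "1 0 0 -1.2 0 0 0" --pt "1 0 0 -1.9 0 0 0" --pt "1 0 0 -2.6 0 0 0" --pt "1 0 0 -2.6 0 0 0" --pt "1 0 0 -2.6 0 0 0"

```text
clock: 6.3
ee_pos: [0.6034, 0.3229, 0.1917]
orientation: [0.022, 1.0, -0.0, -0.0]
force: [0.4, 0.2, -2.8]
grip_width: 0.152
grip_force: 58.8
```

Run:
```python
from h import *
s=snap('wrist','w4');st=telemetry.sense();print(st['ee_pos'],st['force'],st['grip_width'],st['orientation'],st['clock'])
r=R.from_quat(st['orientation']);T=(cloud(s)-st['ee_pos'])@r.as_matrix()
m=(T[...,2]>-.035)&(T[...,2]<.06)&(abs(T[...,1])<.035)&(abs(T[...,0])<.06)&(s['z_map']>0)
hsv=cv2.cvtColor(s['pixels'],cv2.COLOR_BGR2HSV)
w=m&(hsv[...,1]>100)&(T[...,2]<-.01)   # wooden handle
print('handle x',T[w][:,0].min(),T[w][:,0].max(),'y',np.percentile(T[w][:,1],[2,50,98]),'z',np.percentile(T[w][:,2],[2,50,98]))
b=m&(T[...,2]>.005); 
for lo,hi in((.005,.02),(.02,.03),(.03,.04),(.04,.06)):
    k=b&(T[...,2]>lo)&(T[...,2]<hi)
    if k.sum():v,u=np.nonzero(k);print(lo,k.sum(),'x',np.percentile(T[k][:,0],[2,98]),'y',np.percentile(T[k][:,1],[2,98]),'uv',u.min(),u.max(),v.min(),v.max())
cv2.imwrite('pics/w4c.png',cv2.resize(s['pixels'][180:440,200:460],None,fx=2.3,fy=2.3,interpolation=2))
```

```text
[0.60334619 0.32279842 0.19124991] [ 0.02411003 -0.25289469 -2.84820651] 0.151779494456767 [ 2.16541929e-02  9.99765307e-01 -3.97149011e-04 -5.19090480e-04] 6.35
handle x -0.03324951131059834 0.03842720690744793 y [-0.00497793  0.00147193  0.00815676] z [-0.02956481 -0.02807679 -0.0197349 ]
0.02 347 x [0.02510213 0.03028286] y [-0.00625047  0.01086602] uv 305 344 224 243
0.03 25 x [0.0296204  0.03012465] y [-0.00537714  0.00927951] uv 307 340 224 225
```

View pics/w4c.png

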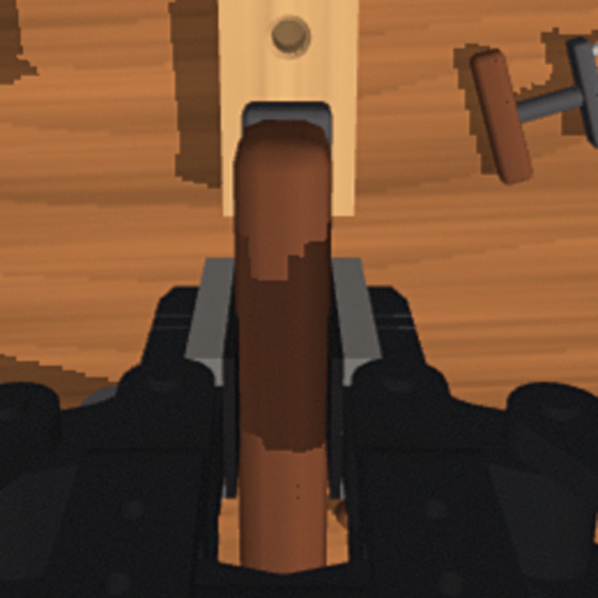

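The weight reads 290 g, as expected. The handle and bar appear at tool y of about +2 mm in wrist-camera terms, so I'll correct for that bias. Next I'll look at the ring from close up with the spanner held.

Run:
```python
from h import *
print(move([.6108,-.0574,.15],np.radians(56.9)))
```

```text
(array([-0.48, -7.59,  0.83]), array([-0.01, -0.01,  6.12]))
```

step_arm --pt "1 0 -1.1 0 0 0 0.9" --pt "1 -0.1 -2.2 0 0 0 1.8" --pt "1 -0.2 -3.3 0.1 0 0 2.7" --pt "1 -0.3 -4.4 0.2 0 0 3.6" --pt "1 -0.4 -5.5 0.4 0 0 4.5" --pt "1 -0.48 -6.6 0.6 0 0 5.4" --pt "1 -0.48 -7.59 0.83 0 0 6.12" --pt "1 -0.48 -7.59 0.83 0 0 6.12" --pt "1 -0.48 -7.59 0.83 0 0 6.12" --pt "1 -0.48 -7.59 0.83 0 0 6.12"

```text
clock: 7.6
ee_pos: [0.6113, -0.0558, 0.1503]
orientation: [0.284, 0.959, 0.0, -0.0]
force: [0.6, -0.6, -3.0]
grip_width: 0.153
grip_force: 59.2
```

```bash
python3 ring.py w5
python3 - <<'E'
from h import *
s=load('w5');st=telemetry.sense()
cv2.imwrite('pics/w5c.png',cv2.resize(s['pixels'][60:360,170:490],None,fx=2,fy=2,interpolation=2))
E
```

```text
zt 0.058713535064074965 (0.5662157535552979, -0.018555976450443268, 0.04450066387653351)
(array([322.9, 114.2]), np.int32(259), array([543.6, -10.5,  58.7]))
(array([322.3, 153.1]), np.int32(1038), array([561.8, -22.7,  58.7]))
(array([321.7, 189.7]), np.int32(164), array([579.8, -34.7,  58.7]))
(array([311.1, 225.7]), np.int32(41), array([595. , -52.6,  58.7]))
(array([324.5, 232. ]), np.int32(16), array([603. , -47.7,  58.7]))
(array([302.1, 252.6]), np.int32(39), array([606.6, -67.1,  58.7]))
[ 0.61127238 -0.05603237  0.15031826] [ 0.08  0.86 -0.09  1.43  0.09  0.85  0.96] 7.65
```

View pics/w5c.png

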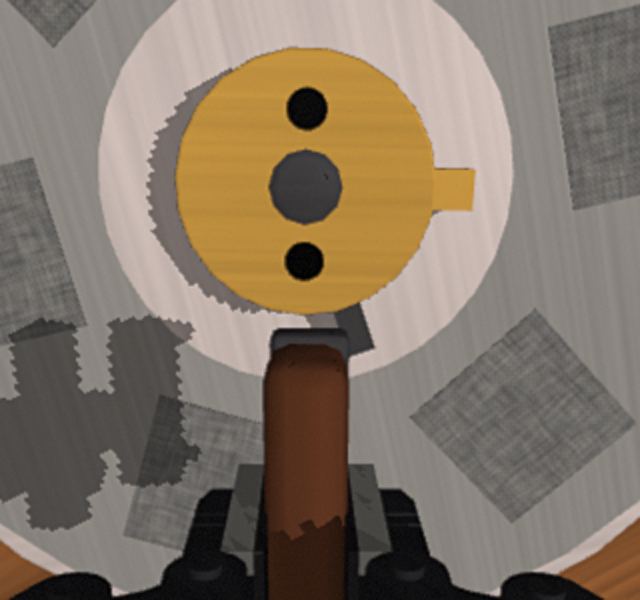

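The holes again measure midpoint (0.5617, -0.0226), at the crop's (306,108) and (304,261), angle -33.8°. With the bias removed the target is (0.5607, -0.0246).

Run:
```python
from h import *
print(move([.5607,-.0246,.122],np.radians(56.2)))
```

```text
(array([ 1.19, -0.02,  0.57]), array([ 0.  , -0.  ,  0.16]))
```

step_arm --pt "1 0.6 0 0.2 0 0 0.16" --pt "1 1.19 -0.02 0.4 0 0 0.16" --pt "1 1.19 -0.02 0.57 0 0 0.16" --pt "1 1.19 -0.02 0.57 0 0 0.16" --pt "1 1.19 -0.02 0.57 0 0 0.16" --pt "1 1.19 -0.02 0.57 0 0 0.16" --pt "1 1.19 -0.02 0.57 0 0 0.16" --pt "1 1.19 -0.02 0.57 0 0 0.16"

```text
clock: 8.65
ee_pos: [0.5609, -0.0256, 0.1219]
orientation: [0.291, 0.957, -0.0, 0.0]
force: [0.5, -0.0, -3.2]
grip_width: 0.155
grip_force: 59.3
```

Run:
```python
from h import *
s=snap('wrist','w6')
print(move([.5607,-.0246,.122],np.radians(56.2)),telemetry.sense()['ee_pos'],telemetry.sense()['joint_vel'].round(4))
for n in('scene','top'):
    snap(n,n+'6')
a=load('scene6')['pixels'];o=load('top6')['pixels']
p=pix(load('scene6'),[.56,-.025,.08])[0];q=pix(load('top6'),[.56,-.025,.08])[0];print(p,q)
A=[cv2.resize(im[int(p[1])-50:int(p[1])+50,int(p[0])-45:int(p[0])+45],None,fx=4.4,fy=4.4,interpolation=2) for im,p in((a,p),(o,q))]
cv2.imwrite('pics/c6.png',np.hstack(A))
```

```text
(array([ 0.01,  0.01, -0.  ]), array([-0.  ,  0.  , -0.02])) [ 0.5608632  -0.0255276   0.12186758] [-0.001   0.0007  0.0001  0.0016 -0.0009  0.0008  0.0005]
[295.51280792 223.70505129] [342.26956091 257.350177  ]
```

View pics/c6.png

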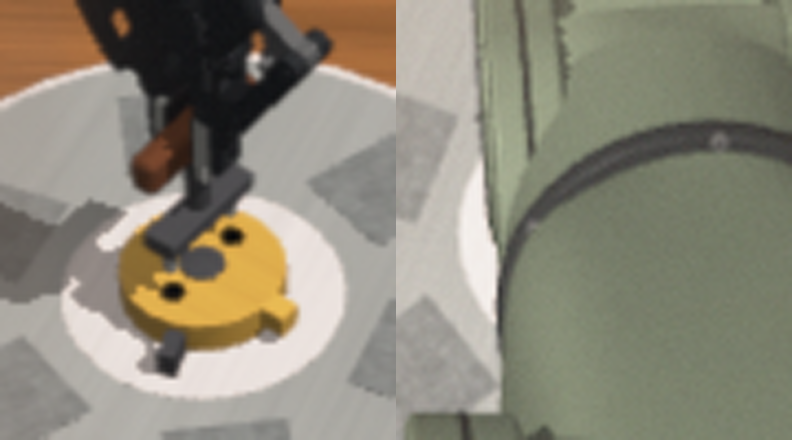

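The spanner is above the ring with its prongs over the holes in the scene crop. I'll lower it gently and watch the force.

step_arm --pt "1 0.01 0.01 0.12 0 0 0" --pt "1 0.01 0.01 0.22 0 0 0" --pt "1 0.01 0.01 0.28 0 0 0" --pt "1 0.01 0.01 0.34 0 0 0" --pt "1 0.01 0.01 0.4 0 0 0" --pt "1 0.01 0.01 0.4 0 0 0"

```text
clock: 9.55
ee_pos: [0.5606, -0.0248, 0.1016]
orientation: [0.291, 0.957, -0.0, -0.0]
force: [-0.2, -0.5, -2.5]
grip_width: 0.155
grip_force: 59.3
```

step_arm --pt "1 0 0 0.06 0 0 0" --pt "1 0 0 0.06 0 0 1" --pt "1 0 0 0.06 0 0 2" --pt "1 0 0 0.06 0 0 3" --pt "1 0 0 0.06 0 0 4" --pt "1 0 0 0.06 0 0 5" --pt "1 0 0 0.06 0 0 6" --pt "1 0 0 0.06 0 0 7" --pt "1 0 0 0.06 0 0 8" --pt "1 0 0 0.06 0 0 9" --pt "1 0 0 0.06 0 0 10" --pt "1 0 0 0.06 0 0 10"

```text
clock: 11.05
ee_pos: [0.5609, -0.0245, 0.0988]
orientation: [0.668, 0.744, 0.0, 0.0]
force: [0.8, 0.8, -2.5]
grip_width: 0.15
grip_force: 59.5
```

Run:
```python
from h import *
st=telemetry.sense();print(st['ee_pos'],st['force'],st['torque'],st['joints'],st['grip_width'])
s=snap('scene','scene7');a=s['pixels'];cv2.imwrite('pics/c7.png',cv2.resize(a[150:310,210:390],None,fx=3.6,fy=3.6,interpolation=2))
```

```text
[ 0.56091494 -0.02448141  0.09878923] [ 0.84715308  0.75848548 -2.51613513] [ 0.34785635 -0.4307808   0.01058993] [-0.09639668  0.88032071  0.16266758  1.68109409 -0.22359605  0.59789804
  0.30109314] 0.15045868675898835
```

View pics/c7.png

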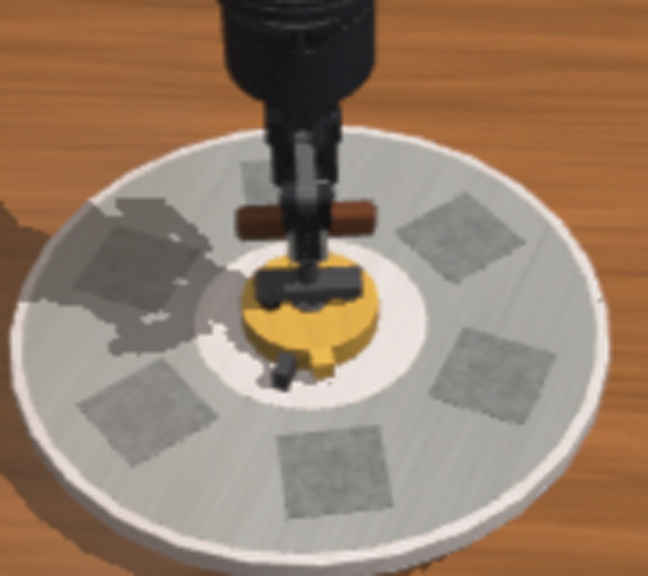

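The ring has turned and its lug at (322,360) is nearing the stop at (285,370). I'll keep turning until the stop resists.

step_arm --pt "1 0 0 0 0 0 0.7" --pt "1 0 0 0 0 0 1.4" --pt "1 0 0 0 0 0 2" --pt "1 0 0 0 0 0 2"

```text
clock: 11.6
ee_pos: [0.5609, -0.0247, 0.0988]
orientation: [0.73, 0.683, 0.0, 0.0]
force: [3.0, 2.0, -2.5]
grip_width: 0.15
grip_force: 59.6
```

```bash
cat > t.py <<'E'
from h import *
st=telemetry.sense();q=st['orientation'];print(st['ee_pos'].round(4),st['force'].round(1),st['torque'].round(3),st['tau'].round(2)[-1],'yaw',90-np.degrees(2*np.arctan2(q[0],q[1])),st['grip_width'],st['clock'])
E
python3 t.py
```

```text
[ 0.5609 -0.0247  0.0988] [ 3.   2.  -2.5] [ 0.515 -0.754  0.051] -0.69 yaw -3.8352155608968417 0.14958708871410684 11.6
```

step_arm --pt "1 0 0 0 0 0 0.5" --pt "1 0 0 0 0 0 1" --pt "1 0 0 0 0 0 1"

```text
clock: 11.98
ee_pos: [0.5608, -0.0247, 0.0989]
orientation: [0.76, 0.65, 0.0, 0.0]
force: [3.9, 3.1, -2.4]
grip_width: 0.154
grip_force: 60.0
```

```bash
python3 t.py
```

```text
[ 0.5608 -0.0247  0.0989] [ 3.9  3.1 -2.4] [ 0.669 -1.034  0.382] -0.89 yaw -8.904348069704426 0.15448915176210073 11.975
```

step_arm --pt "1 0 0 0 0 0 0.4" --pt "1 0 0 0 0 0 0.8" --pt "1 0 0 0 0 0 0.8"

```text
clock: 12.35
ee_pos: [0.5607, -0.0246, 0.0988]
orientation: [0.782, 0.623, -0.0, 0.0]
force: [2.2, 3.5, -0.9]
grip_width: 0.155
grip_force: 75.5
```

```bash
python3 t.py
python3 - <<'E'
from h import *
s=snap('scene','scene8');a=s['pixels'];cv2.imwrite('pics/c8.png',cv2.resize(a[200:280,260:340],None,fx=6,fy=6,interpolation=2))
E
```

```text
[ 0.5607 -0.0246  0.0988] [ 2.2  3.5 -0.9] [ 0.925 -0.754  1.671] -2.08 yaw -12.864604170411923 0.15517095928741317 12.35
```

View pics/c8.png

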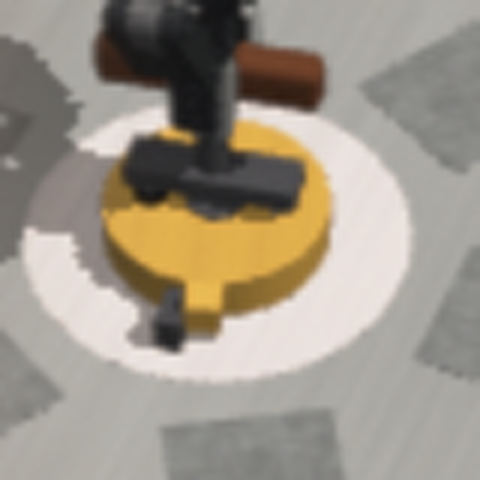

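The lug now meets the stop and torque is 1.7 N m, so the ring is home. I'll unload and lift out.

step_arm --pt "1 0 0 0 0 0 -0.5" --pt "1 0 0 0 0 0 -0.9" --pt "1 0 0 0 0 0 -0.9" --pt "1 0 0 -0.2 0 0 -0.9" --pt "1 0 0 -0.4 0 0 -0.9" --pt "1 0 0 -0.8 0 0 -0.9" --pt "1 0 0 -1.3 0 0 -0.9" --pt "1 0 0 -1.9 0 0 -0.9" --pt "1 0 0 -1.9 0 0 -0.9"

```text
clock: 13.52
ee_pos: [0.561, -0.0253, 0.1955]
orientation: [0.757, 0.653, 0.001, 0.001]
force: [-0.2, -0.3, -3.2]
grip_width: 0.154
grip_force: 59.5
```

```bash
python3 t.py
cat > scan.py <<'E'
from h import *
import sys
for n in sys.argv[2:]:
    s=snap(n,n+sys.argv[1]);C=cloud(s)
    m=((C[...,2]>.025)&(C[...,2]<.052)&(abs(C[...,1]-.30)<.13)&(abs(C[...,0]-.42)<.1)).astype(np.uint8)
    nn,l,sa,c=cv2.connectedComponentsWithStats(m)
    for i in range(1,nn):
        if sa[i,4]>150:
            q=C[l==i]; r=cv2.minAreaRect(np.float32(q[:,:2]*1000)); print(n,'pot?',c[i].round(),sa[i,4],np.round(r[0],1),np.round(r[1],1),'ztop',np.percentile(q[:,2],95).round(4))
E
python3 scan.py 9 top scene
python3 - <<'E'
from h import *
print(move([.42,.28,.19],np.radians(45)),telemetry.sense()['joints'])
E
```

```text
[ 0.561  -0.0253  0.1955] [-0.2 -0.3 -3.2] [-0.002  0.029  0.001] -0.22 yaw -8.399838659294787 0.15435985759263435 13.525
top pot? [176. 323.] 492 [418.2 302. ] [87.4 86.8] ztop 0.046
scene pot? [449. 197.] 610 [421.7 304.1] [89.5 89.7] ztop 0.045
(array([ 5.62, -3.66,  0.07]), array([-1.000e-02, -0.000e+00, -1.068e+01])) [-0.1611288   0.75278615  0.29219528  1.5951347  -0.26875696  0.8344234
  0.0916062 ]
```

Run:
```python
from h import *
print(move([.419,.305,.19],np.radians(60)))
```

```text
(array([ 6.12, -3.76,  0.07]), array([-1.000e-02, -0.000e+00, -1.368e+01]))
```

step_arm --pt "1 0.8 -0.5 0 0 0 -1.8" --pt "1 1.6 -1 0 0 0 -3.6" --pt "1 2.4 -1.5 0 0 0 -5.4" --pt "1 3.2 -2 0 0 0 -7.2" --pt "1 4 -2.5 0 0 0 -9" --pt "1 4.8 -3 0 0 0 -10.8" --pt "1 5.6 -3.4 0 0 0 -12.4" --pt "1 6.12 -3.76 0.07 0 0 -13.68" --pt "1 6.12 -3.76 0.07 0 0 -13.68" --pt "1 6.12 -3.76 0.07 0 0 -13.68" --pt "1 6.12 -3.76 0.07 0 0 -13.68"

```text
clock: 15.0
ee_pos: [0.4197, 0.3044, 0.1901]
orientation: [0.26, 0.966, -0.0, -0.0]
force: [0.5, 0.8, -3.2]
grip_width: 0.151
grip_force: 59.5
```

```bash
python3 t.py;python3 scan.py 10 wrist
python3 - <<'E'
from h import *
s=load('wrist10');cv2.imwrite('pics/c10.png',s['pixels'][100:480,120:540])
print(move([.419,.305,.068],np.radians(60)))
E
```

```text
[0.4197 0.3044 0.1901] [ 0.5  0.8 -3.2] [-0.012 -0.015  0.008] -0.0 yaw 59.904811124471834 0.15116981022312326 15.0
wrist pot? [325. 224.] 3319 [418.5 308. ] [88.3 85.1] ztop 0.046
wrist pot? [485. 219.] 594 [482.2 416.9] [10.5 33.5] ztop 0.0505
(array([0.02, 0.  , 2.44]), array([-0.01,  0.  , -0.02]))
```

View pics/c10.png

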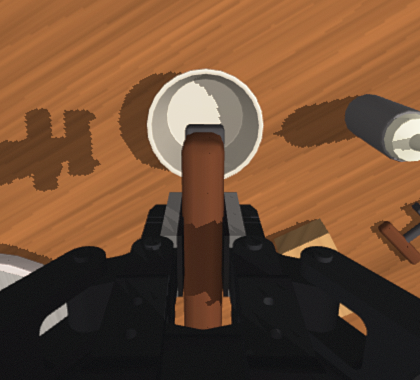

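The pot is at (205,125) in the crop with the spanner aligned over it. Dipping.

step_arm --pt "1 0.02 0 0.6 0 0 0" --pt "1 0.02 0 1.2 0 0 0" --pt "1 0.02 0 1.7 0 0 0" --pt "1 0.02 0 2.1 0 0 0" --pt "1 0.02 0 2.44 0 0 0" --pt "1 0.02 0 2.44 0 0 0" --pt "1 0.02 0 2.44 0 0 0" --pt "1 0.02 0 2.44 0 0 0"

```text
clock: 16.05
ee_pos: [0.4187, 0.306, 0.069]
orientation: [0.259, 0.966, 0.0, 0.0]
force: [-0.3, -0.7, -3.2]
grip_width: 0.152
grip_force: 59.4
```

step_arm --pt "1 0 0 0 0 0 0" --pt "1 0 0 -0.5 0 0 0" --pt "1 0 0 -1.1 0 0 0" --pt "1 0 0 -1.8 0 0 0" --pt "1 0 0 -2.44 0 0 0" --pt "1 0 0 -2.44 0 0 0"

```text
clock: 16.8
ee_pos: [0.419, 0.3063, 0.1922]
orientation: [0.259, 0.966, 0.001, 0.001]
force: [0.4, -0.2, -3.7]
grip_width: 0.154
grip_force: 59.6
```

```bash
python3 t.py
python3 - <<'E'
from h import *
s=snap('wrist','w11');st=telemetry.sense();r=R.from_quat(st['orientation']);T=(cloud(s)-st['ee_pos'])@r.as_matrix()
hsv=cv2.cvtColor(s['pixels'],cv2.COLOR_BGR2HSV)
m=(T[...,2]>-.035)&(T[...,2]<.03)&(abs(T[...,1])<.035)&(abs(T[...,0])<.06)&(s['z_map']>0)
w=m&(hsv[...,1]>100)&(T[...,2]<-.024)
print('handle x',T[w][:,0].min(),T[w][:,0].max(),'z',np.median(T[w][:,2]))
print('angle',cv2.minAreaRect(np.float32(T[w][:,:2]*1000)))
b=m&(T[...,2]>.012)&(T[...,2]<.03);print('bar',b.sum(),np.percentile(T[b],[2,98],axis=0))
s0=load('w4')
print(move([.6038,.3234,.19],np.radians(87.5)))
E
```

```text
[0.419  0.3063 0.1922] [ 0.4 -0.2 -3.7] [-0.005  0.012  0.022] 0.01 yaw 60.01067525572945 0.15370346614105962 16.8
handle x -0.03264379466233527 0.03884850820024666 z -0.02909870867124838
angle ((2.990804672241211, 3.167816162109375), (38.33363342285156, 70.93396759033203), 71.61299896240234)
bar 360 [[ 0.0257117  -0.00613349  0.02161126]
 [ 0.03070254  0.01093547  0.02975094]]
(array([-3.03,  2.15,  0.02]), array([ 0.01,  0.01, -5.5 ]))
```

The dip reached a TCP height of 0.069, which puts the prong tips about 26 mm below the rim. The grip is unchanged. Now back to the stand.

step_arm --pt "1 -0.6 0.4 0 0 0 -1" --pt "1 -1.2 0.8 0 0 0 -2" --pt "1 -1.8 1.2 0 0 0 -3" --pt "1 -2.4 1.7 0 0 0 -4" --pt "1 -3.03 2.15 0.02 0 0 -5.5" --pt "1 -3.03 2.15 0.02 0 0 -5.5" --pt "1 -3.03 2.15 0.6 0 0 -5.5" --pt "1 -3.03 2.15 1.2 0 0 -5.5" --pt "1 -3.03 2.15 1.8 0 0 -5.5" --pt "1 -3.03 2.15 1.8 0 0 -5.5" --pt "1 -3.03 2.15 1.8 0 0 -5.5" --pt "1 -3.03 2.15 1.8 0 0 -5.5"

```text
clock: 18.35
ee_pos: [0.6037, 0.3235, 0.1015]
orientation: [0.022, 1.0, 0.0, 0.001]
force: [0.7, 0.7, -3.2]
grip_width: 0.153
grip_force: 59.6
```

```bash
python3 t.py
python3 - <<'E'
from h import *
print(move([.6038,.3234,.0622],np.radians(87.5)))
s=snap('wrist','w12');C=cloud(s);m=((abs(C[...,2]-.028)<.004)&(np.hypot(C[...,0]-.604,C[...,1]-.322)<.07)).astype(np.uint8)
q=C[m>0];print(cv2.minAreaRect(np.float32(q[:,:2]*1000)))
E
```

```text
[0.6037 0.3235 0.1015] [ 0.7  0.7 -3.2] [-0.042  0.018  0.04 ] -0.01 yaw 87.50793736899077 0.152975576677994 18.35
(array([-0.  , -0.  ,  0.79]), array([0.01, 0.01, 0.  ]))
((596.4833984375, 326.46588134765625), (48.18498611450195, 73.81390380859375), 87.69568634033203)
```

step_arm --pt "1 0 0 0.2 0 0 0" --pt "1 0 0 0.4 0 0 0" --pt "1 0 0 0.55 0 0 0" --pt "1 0 0 0.7 0 0 0" --pt "1 0 0 0.79 0 0 0" --pt "1 0 0 0.79 0 0 0" --pt "1 0 0 0.79 0 0 0"

```text
clock: 19.27
ee_pos: [0.6035, 0.3239, 0.062]
orientation: [0.022, 1.0, 0.001, 0.0]
force: [-5.8, -0.9, 15.3]
grip_width: 0.158
grip_force: 62.6
```

```bash
python3 t.py
```

```text
[0.6035 0.3239 0.062 ] [-5.8 -0.9 15.3] [-0.272  1.231 -0.029] 0.02 yaw 87.52481789755184 0.1580010098275112 19.275
```

step_arm --pt "0.6 0 0 0 0 0 0" --pt "0 0 0 0 0 0 0" --pt "0 0 0 0 0 0 0" --pt "0 0 0 0 0 0 0" --pt "0 0 0 -0.8 0 0 0" --pt "0 0 0 -1.7 0 0 0" --pt "0 0 0 -2.6 0 0 0" --pt "0 0 0 -3 0 0 0" --pt "0 0 0 -3 0 0 0"

```text
clock: 20.4
ee_pos: [0.6038, 0.3235, 0.2121]
orientation: [0.022, 1.0, 0.001, 0.001]
force: [0.4, -0.5, -0.9]
grip_width: 1.002
grip_force: 0.0
```

```bash
python3 t.py
python3 - <<'E'
from h import *
s=snap('wrist','w13');C=cloud(s)
for nm,lo,hi in(('handle',.075,.1),('block',.024,.032)):
    m=((C[...,2]>lo)&(C[...,2]<hi)&(np.hypot(C[...,0]-.604,C[...,1]-.322)<.07))
    q=C[m];r=cv2.minAreaRect(np.float32(q[:,:2]*1000));print(nm,r,np.median(q[:,2]))
# tiles in top view
for n in('top','scene'):
    s=snap(n,n+'13');C=cloud(s)
    m=(C[...,2]>.007)&(C[...,2]<.02)&(C[...,1]<-.2)&(C[...,1]>-.5)&(C[...,0]>.3)&(C[...,0]<.7)
    nn,l,st,c=cv2.connectedComponentsWithStats(m.astype(np.uint8))
    for i in range(1,nn):
        if st[i,4]>250:
            q=C[l==i]; r=cv2.minAreaRect(np.float32(q[:,:2]*1000));print(n,c[i].round(),st[i,4],np.round(r[0],1),np.round(r[1],1),round(r[2],1))
    # felt squares
# pads from w2 wrist view
s=load('w2');C=cloud(s);g=s['pixels'].max(-1)
d=np.hypot(C[...,0]-.5615,C[...,1]+.0226)
m=((g<118)&(abs(C[...,2]-.0405)<.004)&(d>.07)&(d<.155)).astype(np.uint8)
m=cv2.morphologyEx(m,cv2.MORPH_OPEN,np.ones((5,5)))
nn,l,st,c=cv2.connectedComponentsWithStats(m)
for i in range(1,nn):
    if st[i,4]>300:
        q=C[l==i];r=cv2.minAreaRect(np.float32(q[:,:2]*1000));k=np.array(r[0])-[561.5,-22.6]
        print('pad',c[i].round(),st[i,4],np.round(r[0],1),np.round(r[1],1),round(r[2],1),'rad',np.hypot(*k).round(1),'ang',np.degrees(np.arctan2(k[1],k[0])).round(1))
E
```

```text
[0.6038 0.3235 0.2121] [ 0.4 -0.5 -0.9] [ 0.027  0.047 -0.005] 0.07 yaw 87.51164503599666 1.0023675493904836 20.4
handle ((602.7811279296875, 325.8914489746094), (13.718194961547852, 75.14321899414062), 87.26924133300781) 0.08980214973337124
block ((603.6287841796875, 326.1206970214844), (48.05936813354492, 87.57489013671875), 87.66600799560547) 0.02831948536415257
top [475. 230.] 511 [ 636.9 -314.5] [49.5 51.4] 28.2
top [528. 283.] 538 [ 525.7 -429.1] [51.2 50.3] 85.4
top [466. 336.] 561 [ 409.6 -294.8] [50.4 50.9] 20.4
top [516. 337.] 555 [ 411.  -400.4] [50.4 51.4] 20.9
scene [138. 195.] 353 [ 415.1 -398.5] [56.8 50. ] 21.4
scene [184. 196.] 349 [ 414.1 -292.9] [56.5 49.6] 20.9
scene [110. 231.] 433 [ 530.5 -426.2] [51.3 51.3] 86.1
scene [150. 273.] 508 [ 641.5 -311.4] [54.6 49.8] 30.0
pad [370.  91.] 5919 [490.5  61.2] [56.7 56.8] 40.4 rad 109.8 ang 130.3
pad [232. 132.] 5446 [453.8 -42.6] [57.2 57.4] 10.5 rad 109.5 ang -169.5
pad [463. 193.] 4900 [598.7  81.2] [57.7 58.6] 71.0 rad 110.3 ang 70.3
pad [203. 264.] 4917 [ 522.3 -133.9] [73.7 58.6] 69.8 rad 118.0 ang -109.4
pad [416. 312.] 3266 [670.  -2.] [58.7 59.3] 11.2 rad 110.4 ang 10.8
pad [301. 342.] 3488 [ 633.2 -106.3] [57.5 58.7] 40.5 rad 110.2 ang -49.4
```

The spanner is home with its handle top at 0.090. The pads lie at 10.5° + 60k, radius 110 mm, and four tiles remain. Moving to tile 1.

Run:
```python
from h import *
print(move([.639,-.313,.2],np.radians(29)))
```

```text
(array([ -1.27, -12.68,   0.2 ]), array([-2.00e-02, -1.00e-02,  1.17e+01]))
```

step_arm --pt "0 -0.1 -1.2 0 0 0 1.1" --pt "0 -0.2 -2.4 0 0 0 2.2" --pt "0 -0.3 -3.6 0 0 0 3.3" --pt "0 -0.4 -4.8 0 0 0 4.4" --pt "0 -0.5 -6 0 0 0 5.5" --pt "0 -0.6 -7.2 0 0 0 6.6" --pt "0 -0.7 -8.4 0 0 0 7.7" --pt "0 -0.8 -9.6 0 0 0 8.8" --pt "0 -1 -10.8 0 0 0 9.9" --pt "0 -1.2 -12 0.1 0 0 11" --pt "0 -1.27 -12.68 0.2 0 0 11.7" --pt "0 -1.27 -12.68 0.2 0 0 11.7"

```text
clock: 22.05
ee_pos: [0.638, -0.3156, 0.1985]
orientation: [0.509, 0.861, -0.001, -0.001]
force: [0.4, -0.0, -0.1]
grip_width: 1.004
grip_force: 0.0
```

step_arm --pt "0 0 0 0 0 0 0" --pt "0 0 0 0 0 0 0" --pt "0 0 0 0 0 0 0"

```text
clock: 22.42
ee_pos: [0.6396, -0.3122, 0.2011]
orientation: [0.507, 0.862, 0.0, 0.0]
force: [-0.4, 0.4, -0.7]
grip_width: 0.999
grip_force: 0.0
```

```bash
cat > tile.py <<'E'
from h import *
import sys
x,y,yaw=map(float,sys.argv[2:5])
s=snap('wrist','t'+sys.argv[1]);C=cloud(s);st=telemetry.sense();q=st['orientation']
ty=np.pi/2-2*np.arctan2(q[0],q[1]);b=.0003*np.array([-np.sin(ty),np.cos(ty)])+.0022*np.array([np.cos(ty),np.sin(ty)])
m=((C[...,2]>.007)&(C[...,2]<.02)&(np.hypot(C[...,0]-x,C[...,1]-y)<.12)).astype(np.uint8)
nn,l,sa,c=cv2.connectedComponentsWithStats(m)
best=None
for i in range(1,nn):
    if sa[i,4]>600:
        p=C[l==i];r=cv2.minAreaRect(np.float32(p[:,:2]*1000));t=np.array(r[0])/1000-b
        print('tile',c[i].round(),sa[i,4],(t*1000).round(1),np.round(r[1],1),round(r[2],1),np.median(p[:,2]).round(4))
        if best is None or np.hypot(*(t-[x,y]))<np.hypot(*(best[0]-[x,y])): best=(t,r[2])
a=best[1]; a=min((a+90*k for k in range(-4,5)),key=lambda v:abs((v-yaw+90)%180-90))
print(st['ee_pos'],st['clock'],'grip yaw',a,move([*best[0],.0],np.radians(a)))
E
python3 tile.py 1 .639 -.313 29
```

```text
tile [322. 213.] 3195 [ 636.5 -311. ] [49.9 50.3] 28.9 0.0124
[ 0.63954646 -0.31233201  0.20103432] 22.475 grip yaw -331.05771827697754 (array([ 0.05, -0.04,  4.02]), array([0.  , 0.  , 0.02]))
```

step_arm --pt "0 0.05 -0.04 1 0 0 0" --pt "0 0.05 -0.04 2 0 0 0" --pt "0 0.05 -0.04 3 0 0 0" --pt "0 0.05 -0.04 3.6 0 0 0" --pt "0 0.05 -0.04 4 0 0 0" --pt "0 0.05 -0.04 4 0 0 0" --pt "0.3 0.05 -0.04 4 0 0 0" --pt "0.5 0.05 -0.04 4 0 0 0" --pt "0.6 0.05 -0.04 4 0 0 0" --pt "0.6 0.05 -0.04 4 0 0 0" --pt "0.6 0.05 -0.04 4 0 0 0"

```text
clock: 23.85
ee_pos: [0.637, -0.312, 0.0025]
orientation: [0.507, 0.862, 0.0, 0.001]
force: [-2.7, 1.5, 10.9]
grip_width: 0.561
grip_force: 61.7
```

```bash
python3 t.py; python3 -c "
from h import *
print(move([.632,-.1082,.1],np.radians(40.5)),telemetry.sense()['grip_force'])"
```

```text
[ 0.637  -0.312   0.0025] [-2.7  1.5 10.9] [ 0.309  0.598 -0.006] 0.0 yaw 29.01656043190532 0.561048057653357 23.85
(array([ 3.61,  1.89, -1.95]), array([ 0.01,  0.02, -2.3 ])) 61.66290521621704
```

Tile gripped at full force. The fingertips touched the bench lightly (11 N), so I'll stay 3 mm higher next time. Carrying it to pad F.

step_arm --pt "0.7 0 0 -0.6 0 0 0" --pt "0.7 0 0 -1.4 0 0 0" --pt "0.7 0.6 0.3 -1.95 0 0 -0.4" --pt "0.7 1.4 0.7 -1.95 0 0 -1" --pt "0.7 2.3 1.2 -1.95 0 0 -1.6" --pt "0.7 3.1 1.6 -1.95 0 0 -2.3" --pt "0.7 3.61 1.89 -1.95 0 0 -2.3" --pt "0.7 3.61 1.89 -1.95 0 0 -2.3" --pt "0.7 3.61 1.89 -1.95 0 0 -2.3" --pt "0.7 3.61 1.89 -1.95 0 0 -2.3"

```text
clock: 25.1
ee_pos: [0.6314, -0.1091, 0.0985]
orientation: [0.419, 0.908, -0.0, 0.0]
force: [0.7, 0.0, -1.1]
grip_width: 0.559
grip_force: 62.6
```

```bash
python3 t.py; python3 -c "
from h import *
print(move([.632,-.1082,.0435],np.radians(40.5)))
s=snap('wrist','w14');st=telemetry.sense();r=R.from_quat(st['orientation']);T=(cloud(s)-st['ee_pos'])@r.as_matrix()
hsv=cv2.cvtColor(s['pixels'],cv2.COLOR_BGR2HSV)
m=(T[...,2]<.01)&(T[...,2]>-.03)&(abs(T[...,0])<.04)&(abs(T[...,1])<.04)&(hsv[...,1]>110)
print(m.sum(),np.percentile(T[m],[1,50,99],axis=0).round(4)) if m.sum() else 0"
```

```text
[ 0.6314 -0.1091  0.0985] [ 0.7  0.  -1.1] [ 0.023 -0.013 -0.037] 0.01 yaw 40.44549457161636 0.559278746093026 25.1
(array([0.01, 0.02, 1.1 ]), array([-0.  ,  0.01, -0.01]))
13041 [[-0.0228 -0.0234 -0.0116]
 [ 0.0057  0.0008 -0.0097]
 [ 0.0263  0.0247 -0.0011]]
```

step_arm --pt "0.7 0.01 0.02 0.5 0 0 0" --pt "0.7 0.01 0.02 0.9 0 0 0" --pt "0.7 0.01 0.02 1.05 0 0 0" --pt "0.7 0.01 0.02 1.1 0 0 0" --pt "0.7 0.01 0.02 1.1 0 0 0" --pt "0.7 0.01 0.02 1.1 0 0 0"

```text
clock: 25.9
ee_pos: [0.6322, -0.1071, 0.0439]
orientation: [0.419, 0.908, 0.0, 0.0]
force: [0.7, -0.1, -1.1]
grip_width: 0.559
grip_force: 62.6
```

step_arm --pt "0.35 0 0 0 0 0 0" --pt "0.25 0 0 0 0 0 0" --pt "0.25 0 0 0 0 0 0" --pt "0.25 0 0 -0.6 0 0 0" --pt "0.25 0 0 -1.6 0 0 0" --pt "0 0 0 -2.6 0 0 0" --pt "0 0 0 -2.6 0 0 0" --pt "0 0 0 -2.6 0 0 0"

```text
clock: 26.9
ee_pos: [0.6316, -0.1069, 0.1729]
orientation: [0.419, 0.908, -0.0, -0.0]
force: [-0.8, -0.1, 0.2]
grip_width: 0.999
grip_force: 0.0
```

```bash
cat > chk.py <<'E'
from h import *
import sys
# placed tiles on wheel vs pads, from a wrist view, both in camera terms: residual vs pad after bias
s=snap('wrist','p'+sys.argv[1]);C=cloud(s);st=telemetry.sense();q=st['orientation']
ty=np.pi/2-2*np.arctan2(q[0],q[1]);b=.0003*np.array([-np.sin(ty),np.cos(ty)])+.0022*np.array([np.cos(ty),np.sin(ty)])
c=np.array([.5606,-.0246]);hsv=cv2.cvtColor(s['pixels'],cv2.COLOR_BGR2HSV)
for th in np.radians(10.5+60*np.arange(6)):
    p=c+.11*np.array([np.cos(th),np.sin(th)])
    m=(abs(C[...,2]-.052)<.005)&(np.hypot(C[...,0]-b[0]-p[0],C[...,1]-b[1]-p[1])<.045)
    if m.sum()>600:
        r=cv2.minAreaRect(np.float32((C[m][:,:2]-b)*1000));e=np.array(r[0])-p*1000
        print('pad',np.degrees(th).round(1),m.sum(),'err',e.round(1),np.round(r[1],1),'ang',(r[2]-np.degrees(th)+45)%90-45,'z',np.median(C[m][:,2]),np.ptp(np.percentile(C[m][:,2],[5,95])))
E
python3 chk.py 1; python3 t.py; python3 -c "
from h import *
print(move([.528,-.4275,.2],np.radians(-4.5)))"
```

```text
pad 310.5 4836 err [-1.9  0.9] [50.1 50.4] ang 0.2902641296386719 z 0.05239641568604678 0.002503420560286518
[ 0.6315 -0.1069  0.1724] [-0.3 -0.2 -0.4] [0.034 0.004 0.015] 0.0 yaw 40.51972095235881 1.002372703612368 26.95
(array([-3.53, -5.74, -0.55]), array([-0.02, -0.01,  9.  ]))
```

Tile 1 lies flat and square, about 2 mm off centre. On to tile 2.

step_arm --pt "0 -0.5 -0.8 -0.1 0 0 1.2" --pt "0 -1 -1.6 -0.2 0 0 2.5" --pt "0 -1.5 -2.4 -0.3 0 0 3.8" --pt "0 -2 -3.3 -0.4 0 0 5.1" --pt "0 -2.5 -4.1 -0.5 0 0 6.4" --pt "0 -3 -4.9 -0.55 0 0 7.7" --pt "0 -3.53 -5.74 -0.55 0 0 9" --pt "0 -3.53 -5.74 -0.55 0 0 9" --pt "0 -3.53 -5.74 -0.55 0 0 9" --pt "0 -3.53 -5.74 -0.55 0 0 9" --pt "0 -3.53 -5.74 -0.55 0 0 9"

```text
clock: 28.32
ee_pos: [0.5288, -0.4269, 0.2008]
orientation: [0.734, 0.679, 0.0, -0.0]
force: [0.1, -0.5, 0.5]
grip_width: 1.004
grip_force: 0.0
```

```bash
python3 tile.py 2 .528 -.4275 -4.5
```

```text
tile [201. 192.] 1715 [ 416.  -394.6] [38.9 49.2] 20.7 0.0124
tile [321. 213.] 3197 [ 524.6 -424.6] [50.4 49.7] 86.7 0.0124
[ 0.52875877 -0.42706474  0.20089702] 28.375 grip yaw -183.31371307373047 (array([ 0.04, -0.09,  4.02]), array([ 0.  ,  0.  , -0.22]))
```

step_arm --pt "0 0.04 -0.09 1 0 0 -0.22" --pt "0 0.04 -0.09 2 0 0 -0.22" --pt "0 0.04 -0.09 3 0 0 -0.22" --pt "0 0.04 -0.09 3.6 0 0 -0.22" --pt "0 0.04 -0.09 3.95 0 0 -0.22" --pt "0 0.04 -0.09 3.95 0 0 -0.22" --pt "0.3 0.04 -0.09 3.95 0 0 -0.22" --pt "0.5 0.04 -0.09 3.95 0 0 -0.22" --pt "0.7 0.04 -0.09 3.95 0 0 -0.22" --pt "0.7 0.04 -0.09 3.95 0 0 -0.22" --pt "0.7 0.04 -0.09 3.95 0 0 -0.22"

```text
clock: 29.75
ee_pos: [0.5246, -0.4256, 0.005]
orientation: [0.728, 0.686, 0.0, 0.001]
force: [-3.1, 2.8, 13.3]
grip_width: 0.561
grip_force: 59.9
```

```bash
python3 t.py; python3 -c "
from h import *
print(move([.5239,-.1283,.1],np.radians(-19.5)),telemetry.sense()['grip_force'])"
```

```text
[ 0.5246 -0.4256  0.005 ] [-3.1  2.8 13.3] [ 0.596  0.611 -0.009] -0.0 yaw -3.38097096381253 0.5607008885232914 29.75
(array([ 5.93, -0.36, -1.91]), array([0.02, 0.01, 3.22])) 59.94806706905365
```

step_arm --pt "0.7 0 0 -0.6 0 0 0" --pt "0.7 0 0 -1.4 0 0 0" --pt "0.7 0.9 0 -1.91 0 0 0.5" --pt "0.7 2 -0.1 -1.91 0 0 1" --pt "0.7 3.1 -0.2 -1.91 0 0 2" --pt "0.7 4.2 -0.3 -1.91 0 0 3.22" --pt "0.7 5.2 -0.36 -1.91 0 0 3.22" --pt "0.7 5.93 -0.36 -1.91 0 0 3.22" --pt "0.7 5.93 -0.36 -1.91 0 0 3.22" --pt "0.7 5.93 -0.36 -1.91 0 0 3.22" --pt "0.7 5.93 -0.36 -1.91 0 0 3.22"

```text
clock: 31.12
ee_pos: [0.5235, -0.1294, 0.099]
orientation: [0.817, 0.577, -0.0, 0.0]
force: [0.9, 1.1, -1.2]
grip_width: 0.553
grip_force: 62.3
```

```bash
python3 t.py; python3 -c "
from h import *
print(move([.5239,-.1283,.046],np.radians(-19.5)))"
```

```text
[ 0.5235 -0.1294  0.099 ] [ 0.9  1.1 -1.2] [-0.048  0.005  0.005] 0.01 yaw -19.57094257494525 0.5534937671199506 31.125
(array([ 0.02, -0.  ,  1.06]), array([ 0.  ,  0.  , -0.01]))
```

step_arm --pt "0.7 0.01 0 0.5 0 0 0" --pt "0.7 0.01 0 0.9 0 0 0" --pt "0.7 0.01 0 1.02 0 0 0" --pt "0.7 0.01 0 1.06 0 0 0" --pt "0.7 0.01 0 1.06 0 0 0" --pt "0.7 0.01 0 1.06 0 0 0"

```text
clock: 31.88
ee_pos: [0.524, -0.1279, 0.0463]
orientation: [0.817, 0.577, 0.0, 0.0]
force: [-0.3, 0.1, -1.1]
grip_width: 0.554
grip_force: 62.3
```

step_arm --pt "0.35 0 0 0 0 0 0" --pt "0.25 0 0 0 0 0 0" --pt "0.25 0 0 0 0 0 0" --pt "0.25 0 0 -0.6 0 0 0" --pt "0.25 0 0 -1.6 0 0 0" --pt "0 0 0 -2.6 0 0 0" --pt "0 0 0 -2.6 0 0 0" --pt "0 0 0 -2.6 0 0 0"

```text
clock: 32.88
ee_pos: [0.5236, -0.1275, 0.1755]
orientation: [0.816, 0.577, -0.0, -0.0]
force: [-0.1, 0.1, -1.2]
grip_width: 1.001
grip_force: 0.0
```

```bash
python3 chk.py 2; python3 t.py; python3 -c "
from h import *
print(move([.412,-.294,.2],np.radians(20.5)))"
```

```text
pad 250.5 4731 err [-2.7  2.3] [50.2 50. ] ang 0.051910400390625 z 0.05241358731103396 0.002556759536459813
pad 310.5 5712 err [-2.7  3.2] [50.1 50.4] ang 0.051971435546875 z 0.05237400846510723 0.0027151734812202524
[ 0.5235 -0.1276  0.1751] [ 0.1  0.5 -1. ] [-0.001 -0.001 -0.011] -0.01 yaw -19.47916583441689 0.9969072695560219 32.925
(array([-3.88, -0.99, -0.5 ]), array([-0.01, -0.  , -8.  ]))
```

Angles are good. The offset depends on camera bias, so I'll measure the placed tiles against the felt squares and ring in the same image.

```bash
cat > rel.py <<'E'
from h import *
import sys
from scipy.optimize import least_squares
s=load(sys.argv[1]);C=cloud(s);g=s['pixels'].max(-1);hsv=cv2.cvtColor(s['pixels'],cv2.COLOR_BGR2HSV)
c0=np.array([.5615,-.0226]);d=np.hypot(C[...,0]-c0[0],C[...,1]-c0[1])
def blobs(m,lo):
    m=cv2.morphologyEx(m.astype(np.uint8),cv2.MORPH_OPEN,np.ones((5,5)));nn,l,st,c=cv2.connectedComponentsWithStats(m)
    for i in range(1,nn):
        if st[i,4]>lo: yield c[i],cv2.minAreaRect(np.float32(C[l==i][:,:2]*1000))
felt=[]
for c,r in blobs((g<118)&(hsv[...,1]<60)&(abs(C[...,2]-.0405)<.004)&(d>.065)&(d<.16),800):
    ok=all(54<x<60 for x in r[1]); print('felt',c.round(),np.round(r[0],1),np.round(r[1],1),round(r[2],1),ok)
    if ok: felt.append(r)
P=np.array([r[0] for r in felt]);th0=np.radians(10.5)
def f(v):
    a=np.degrees(np.arctan2(P[:,1]-v[1],P[:,0]-v[0]));k=np.round((a-np.degrees(v[2]))/60)*np.pi/3
    return (P-v[:2]-110*np.c_[np.cos(v[2]+k),np.sin(v[2]+k)]).ravel()
v=least_squares(f,[561,-24,th0]).x;print('centre',v[:2].round(1),'rot',np.degrees(v[2]).round(2),'res',f(v).round(1))
for c,r in blobs((abs(C[...,2]-.052)<.004)&(d>.07)&(d<.16)&(hsv[...,1]>0),800):
    k=np.array(r[0])-v[:2];a=np.arctan2(k[1],k[0]);n=np.round((a-v[2])/(np.pi/3))*np.pi/3+v[2]
    print('tile',c.round(),np.round(r[1],1),'radial',round(k@[np.cos(n),np.sin(n)]-110,1),'tang',round(k@[-np.sin(n),np.cos(n)],1),'ang',round((r[2]-np.degrees(n)+45)%90-45,1))
E
python3 rel.py p2; python3 rel.py p1; python3 rel.py w2
```

```text
felt [179.  13.] [479.1  37.4] [22.8 51.5] 70.1 False
felt [474.  14.] [663.8 -27.6] [22.6 52.6] 70.9 False
felt [189. 152.] [453.2 -42.6] [57.2 56.6] 10.4 True
centre [561.6 -23.9] rot 9.8 res [-0. -0.]
tile [463. 154.] [50.  50.4] radial -2.5 tang 1.5 ang 0.8
tile [323. 233.] [50.2 50. ] radial -0.6 tang -0.5 ang 0.7
felt [175.  14.] [467.3 -64. ] [56.3 24.3] 40.3 False
felt [474.  15.] [617.5  64.6] [55.8 24.6] 40.4 False
felt [187. 156.] [ 524.9 -126.5] [56.9 56.6] 70.0 True
felt [461. 156.] [669.9  -2.7] [57.1 56.6] 10.8 True
centre [561.7 -22.8] rot 10.5 res [-0.1 -0.1  0.1  0.1]
tile [323. 235.] [50.1 50.3] radial -1.5 tang -0.6 ang 0.3
felt [370.  91.] [490.5  61.2] [56.7 56.8] 40.4 True
felt [232. 132.] [453.8 -42.6] [57.2 57.4] 10.5 True
felt [463. 193.] [598.7  81.2] [57.7 58.6] 71.0 True
felt [201. 265.] [ 521.7 -136.2] [78.6 58.6] 71.1 False
felt [416. 312.] [670.  -2.] [58.7 59.3] 11.2 True
felt [301. 342.] [ 633.2 -106.3] [57.5 58.7] 40.5 True
centre [561.9 -22.4] rot 10.52 res [ 0.1 -0.   0.1 -0.1  0.1 -0.  -0.1  0.4 -0.2 -0.2]
```

Against the felt in the same image, both tiles are within about 2 mm and 1°. On to tile 3.

step_arm --pt "0 -0.5 -0.1 -0.2 0 0 -1.2" --pt "0 -1.1 -0.2 -0.4 0 0 -2.5" --pt "0 -1.7 -0.4 -0.5 0 0 -3.8" --pt "0 -2.3 -0.6 -0.5 0 0 -5.1" --pt "0 -2.9 -0.8 -0.5 0 0 -6.4" --pt "0 -3.5 -0.9 -0.5 0 0 -7.5" --pt "0 -3.88 -0.99 -0.5 0 0 -8" --pt "0 -3.88 -0.99 -0.5 0 0 -8" --pt "0 -3.88 -0.99 -0.5 0 0 -8" --pt "0 -3.88 -0.99 -0.5 0 0 -8"

```text
clock: 34.17
ee_pos: [0.4129, -0.2933, 0.2006]
orientation: [0.57, 0.822, 0.0, -0.0]
force: [-0.2, -0.8, 0.0]
grip_width: 1.002
grip_force: 0.0
```

```bash
python3 tile.py 3 .412 -.294 20.5
```

```text
tile [297. 237.] 6104 [ 395.2 -322.5] [137.4  68.8] 66.2 0.0124
[ 0.41283135 -0.29342091  0.2006892 ] 34.225 grip yaw -203.7867660522461 (array([-0.42, -0.53,  4.01]), array([-0.  , -0.  ,  8.87]))
```

Two tiles have merged into one blob, so one may have been knocked. I need to look.

Run:
```python
from h import *
s=load('t3')
t=snap('top','top15')
a=s['pixels'][60:440,60:540];b=cv2.resize(t['pixels'][290:385,430:560],None,fx=2.2,fy=2.2,interpolation=2)
o=np.zeros((380,480+b.shape[1],3),np.uint8);o[:,:480]=a;o[:b.shape[0],480:]=b;cv2.imwrite('pics/c15.png',o);print(o.shape)
C=cloud(t);m=(C[...,2]>.007)&(C[...,2]<.02)&(C[...,1]<-.2)&(C[...,1]>-.5)&(C[...,0]>.3)&(C[...,0]<.7)
nn,l,st,c=cv2.connectedComponentsWithStats(m.astype(np.uint8))
for i in range(1,nn):
    if st[i,4]>100:
        r=cv2.minAreaRect(np.float32(C[l==i][:,:2]*1000));print(c[i].round(),st[i,4],np.round(r[0],1),np.round(r[1],1),round(r[2],1))
```

```text
(380, 766, 3)
[517. 220.] 107 [ 663.4 -407. ] [53.6 29.8] 26.1
[478. 342.] 986 [ 397.5 -323.5] [130.4  67.9] 66.9
```

View pics/c15.png

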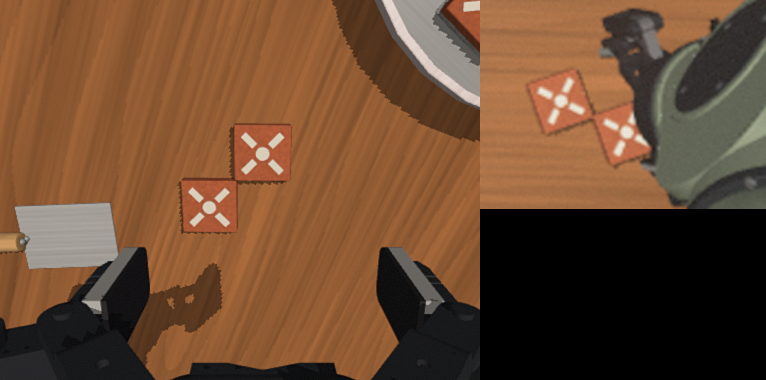

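In the wrist crop the tiles are at (262,153) and (209,206), touching at a corner. The sides of each that the fingers need are still free for a grip across the tool's y axis. I'll split the blob and measure.

```bash
sed -i 's/^nn,l,sa,c=/m=cv2.morphologyEx(m,cv2.MORPH_OPEN,np.ones((15,15)))\nnn,l,sa,c=/' tile.py
python3 - <<'E'
src=open('tile.py').read().replace("s=snap('wrist','t'+sys.argv[1])","s=load('t'+sys.argv[1])")
open('tileL.py','w').write(src)
E
python3 tileL.py 3 .412 -.294 20.5
```

```text
tile [295. 238.] 5517 [ 394.9 -324.4] [133.5  65.2] 69.4 0.0125
[ 0.41269596 -0.29358847  0.20073116] 34.275 grip yaw -200.59703826904297 (array([-0.45, -0.55,  4.01]), array([-0.  , -0.  ,  8.23]))
```

```bash
sed -i 's/np.ones((15,15))/np.ones((27,27))/' tile.py tileL.py; python3 tileL.py 3 .412 -.294 20.5
python3 - <<'E'
from h import *
s=load('t3')
for n,c in (('T3',(322,213)),('T4',(269,266.3))): print(n,world(s,*c,z=.0124))
print([world(s,*c,z=.0124).round(4) for c in((294.5,184.5),(351,184.5),(351,241.5),(294.5,241.5))])
E
```

```text
tile [278. 263.] 1602 [ 388.1 -348.8] [31.3 44.7] 19.6 0.0125
[ 0.41269596 -0.29358847  0.20073116] 34.275 grip yaw -340.39517974853516 (array([-0.86, -0.85,  4.01]), array([-0.  , -0.  ,  0.19]))
T3 [ 0.41108163 -0.28981816  0.0124    ]
T4 [ 0.38335781 -0.35290908  0.0124    ]
[array([ 0.3804, -0.2749,  0.0124]), array([ 0.4256, -0.2579,  0.0124]), array([ 0.4444, -0.3049,  0.0124]), array([ 0.3972, -0.3227,  0.0124])]
```

step_arm --pt "0 0.05 -0.05 1 0 0 0" --pt "0 0.05 -0.05 2 0 0 0" --pt "0 0.05 -0.05 3 0 0 0" --pt "0 0.05 -0.05 3.6 0 0 0" --pt "0 0.05 -0.05 3.95 0 0 0" --pt "0 0.05 -0.05 3.95 0 0 0" --pt "0.3 0.05 -0.05 3.95 0 0 0" --pt "0.5 0.05 -0.05 3.95 0 0 0" --pt "0.7 0.05 -0.05 3.95 0 0 0" --pt "0.7 0.05 -0.05 3.95 0 0 0" --pt "0.7 0.05 -0.05 3.95 0 0 0"

```text
clock: 35.65
ee_pos: [0.4096, -0.2929, 0.0047]
orientation: [0.57, 0.822, -0.0, 0.001]
force: [-1.5, 1.1, 18.5]
grip_width: 0.555
grip_force: 58.8
```

```bash
python3 t.py; python3 -c "
from h import *
print(move([.453,-.0437,.1],np.radians(10.5)),telemetry.sense()['grip_force'])"
```

```text
[ 0.4096 -0.2929  0.0047] [-1.5  1.1 18.5] [ 0.394  0.405 -0.034] -0.0 yaw 20.518477701111976 0.5551154892467531 35.65
(array([ 4.36,  2.56, -1.91]), array([0.01, 0.02, 2.  ])) 58.75226318836212
```

step_arm --pt "0.7 0 0 -0.6 0 0 0" --pt "0.7 0 0 -1.4 0 0 0" --pt "0.7 0.7 0.4 -1.91 0 0 0.4" --pt "0.7 1.6 0.9 -1.91 0 0 0.8" --pt "0.7 2.5 1.4 -1.91 0 0 1.2" --pt "0.7 3.4 2 -1.91 0 0 1.6" --pt "0.7 4 2.3 -1.91 0 0 2" --pt "0.7 4.36 2.56 -1.91 0 0 2" --pt "0.7 4.36 2.56 -1.91 0 0 2" --pt "0.7 4.36 2.56 -1.91 0 0 2" --pt "0.7 4.36 2.56 -1.91 0 0 2"

```text
clock: 37.02
ee_pos: [0.4525, -0.0444, 0.099]
orientation: [0.64, 0.769, -0.0, 0.0]
force: [0.2, 0.7, -0.1]
grip_width: 0.554
grip_force: 62.9
```

```bash
python3 t.py; python3 -c "
from h import *
print(move([.453,-.0437,.0455],np.radians(10.5)))"
```

```text
[ 0.4525 -0.0444  0.099 ] [ 0.2  0.7 -0.1] [-0.058  0.036 -0.003] 0.01 yaw 10.44435508637244 0.5540820643146988 37.025
(array([0.01, 0.01, 1.07]), array([ 0.  ,  0.  , -0.01]))
```

step_arm --pt "0.7 0.01 0.01 0.5 0 0 0" --pt "0.7 0.01 0.01 0.9 0 0 0" --pt "0.7 0.01 0.01 1.03 0 0 0" --pt "0.7 0.01 0.01 1.07 0 0 0" --pt "0.7 0.01 0.01 1.07 0 0 0" --pt "0.7 0.01 0.01 1.07 0 0 0"

```text
clock: 37.78
ee_pos: [0.4533, -0.0431, 0.0458]
orientation: [0.639, 0.769, 0.0, 0.0]
force: [0.8, 0.6, -1.1]
grip_width: 0.554
grip_force: 62.9
```

step_arm --pt "0.35 0 0 0 0 0 0" --pt "0.25 0 0 0 0 0 0" --pt "0.25 0 0 0 0 0 0" --pt "0.25 0 0 -0.6 0 0 0" --pt "0.25 0 0 -1.6 0 0 0" --pt "0 0 0 -2.6 0 0 0" --pt "0 0 0 -2.6 0 0 0" --pt "0 0 0 -2.6 0 0 0"

```text
clock: 38.78
ee_pos: [0.4529, -0.0429, 0.175]
orientation: [0.639, 0.769, -0.0, -0.0]
force: [0.5, -0.5, -0.2]
grip_width: 0.999
grip_force: 0.0
```

```bash
python3 chk.py 3; python3 rel.py p3; python3 t.py; python3 -c "
from h import *
print(move([.383,-.353,.2],np.radians(20.5)))"
```

```text
pad 190.5 4740 err [-2.   3.3] [50.1 49.6] ang -0.017581939697265625 z 0.052394397076769614 0.0025577940549424
pad 250.5 3797 err [-2.9  1.4] [50.7 50.6] ang -0.301025390625 z 0.05238845722746686 0.00325582609537349
pad 310.5 2737 err [0.3 4.5] [43.2 52.1] ang 1.3093414306640625 z 0.05232019854663943 0.0035998065293275858
felt [570.  94.] [599.1  81.2] [57.9 58.2] 70.1 True
felt [406.  94.] [490.5  61. ] [56.7 56.5] 40.4 True
felt [611. 234.] [665.4  -3.6] [49.  56.7] 10.9 False
centre [562.2 -22.5] rot 10.52 res [ 0.2  0.  -0.2 -0. ]
tile [323. 232.] [50.1 49.6] radial 1.1 tang -2.2 ang 0.1
tile [391. 352.] [50.4 50.7] radial 0.8 tang -2.2 ang 0.1
tile [538. 345.] [43.2 51.7] radial -1.7 tang 2.7 ang 0.8
[ 0.4527 -0.0429  0.1746] [ 0.7  0.1 -0.5] [ 0.058 -0.006  0.002] -0.01 yaw 10.520907570394925 1.001009793020556 38.825
(array([-5.84, -2.5 , -0.51]), array([-0.01, -0.  , -2.  ]))
```

All are within about 2.5 mm. The placements share a +2 mm tool-x offset from the grasp, so I'll correct that for the last tile.

step_arm --pt "0 -0.8 -0.3 -0.2 0 0 -0.3" --pt "0 -1.7 -0.7 -0.4 0 0 -0.6" --pt "0 -2.6 -1.1 -0.5 0 0 -0.9" --pt "0 -3.5 -1.5 -0.5 0 0 -1.2" --pt "0 -4.4 -1.9 -0.5 0 0 -1.6" --pt "0 -5.3 -2.3 -0.51 0 0 -2" --pt "0 -5.84 -2.5 -0.51 0 0 -2" --pt "0 -5.84 -2.5 -0.51 0 0 -2" --pt "0 -5.84 -2.5 -0.51 0 0 -2" --pt "0 -5.84 -2.5 -0.51 0 0 -2" --pt "0 -5.84 -2.5 -0.51 0 0 -2"

```text
clock: 40.2
ee_pos: [0.3837, -0.3524, 0.2008]
orientation: [0.569, 0.822, 0.0, -0.0]
force: [-0.1, 0.3, -0.2]
grip_width: 1.0
grip_force: 0.0
```

```bash
python3 tile.py 4 .383 -.353 20.5
```

```text
tile [331. 229.] 1245 [ 392.6 -360.4] [32.4 30.9] 20.5 0.0125
[ 0.38366677 -0.35253621  0.20084888] 40.25 grip yaw -339.4655952453613 (array([-0.21,  0.11,  4.02]), array([0., 0., 0.]))
```

```bash
sed -i 's/np.ones((27,27))/np.ones((3,3))/' tileL.py; python3 tileL.py 4 .383 -.353 20.5
```

```text
tile [322. 217.] 3165 [ 381.4 -354.5] [49.7 50.4] 20.7 0.0124
[ 0.38366677 -0.35253621  0.20084888] 40.25 grip yaw -339.2564163208008 (array([-0.02, -0.06,  4.02]), array([ 0.  ,  0.  , -0.04]))
```

step_arm --pt "0 0.02 -0.06 1 0 0 0" --pt "0 0.02 -0.06 2 0 0 0" --pt "0 0.02 -0.06 3 0 0 0" --pt "0 0.02 -0.06 3.6 0 0 0" --pt "0 0.02 -0.06 3.95 0 0 0" --pt "0 0.02 -0.06 3.95 0 0 0" --pt "0.3 0.02 -0.06 3.95 0 0 0" --pt "0.5 0.02 -0.06 3.95 0 0 0" --pt "0.7 0.02 -0.06 3.95 0 0 0" --pt "0.7 0.02 -0.06 3.95 0 0 0" --pt "0.7 0.02 -0.06 3.95 0 0 0"

```text
clock: 41.62
ee_pos: [0.3807, -0.3534, 0.0047]
orientation: [0.57, 0.822, -0.0, 0.001]
force: [-1.6, 1.5, 18.6]
grip_width: 0.553
grip_force: 58.9
```

```bash
python3 t.py; python3 -c "
from h import *
print(move([.4898,.0599,.15],np.radians(40.5)),telemetry.sense()['grip_force'])"
```

```text
[ 0.3807 -0.3534  0.0047] [-1.6  1.5 18.6] [ 0.448  0.404 -0.005] -0.01 yaw 20.520021850936672 0.5534716906930238 41.625
(array([ 6.97,  4.94, -2.91]), array([ 0.01,  0.02, -4.  ])) 58.86270046234131
```

step_arm --pt "0.7 0 0 -1 0 0 0" --pt "0.7 0 0 -2 0 0 0" --pt "0.7 0.8 0.5 -2.91 0 0 -0.4" --pt "0.7 1.6 1.1 -2.91 0 0 -0.9" --pt "0.7 2.5 1.7 -2.91 0 0 -1.4" --pt "0.7 3.4 2.3 -2.91 0 0 -1.9" --pt "0.7 4.3 2.9 -2.91 0 0 -2.4" --pt "0.7 5.2 3.6 -2.91 0 0 -3" --pt "0.7 6.1 4.3 -2.91 0 0 -3.6" --pt "0.7 6.97 4.94 -2.91 0 0 -4" --pt "0.7 6.97 4.94 -2.91 0 0 -4" --pt "0.7 6.97 4.94 -2.91 0 0 -4"

```text
clock: 43.12
ee_pos: [0.4893, 0.0594, 0.1492]
orientation: [0.419, 0.908, -0.0, 0.0]
force: [0.9, 0.4, -1.2]
grip_width: 0.554
grip_force: 63.1
```

step_arm --pt "0.7 0 0 0.6 0 0 0" --pt "0.7 0 0 1 0 0 0" --pt "0.7 0 0 1 0 0 0" --pt "0.7 0 0 1 0 0 0"

```text
clock: 43.62
ee_pos: [0.4897, 0.0592, 0.0997]
orientation: [0.419, 0.908, 0.0, 0.0]
force: [-0.2, 0.2, 0.0]
grip_width: 0.556
grip_force: 63.1
```

```bash
python3 t.py; python3 -c "
from h import *
print(move([.4898,.0599,.0455],np.radians(40.5)))"
```

```text
[0.4897 0.0592 0.0997] [-0.2  0.2  0. ] [ 0.032  0.009 -0.066] 0.01 yaw 40.44592176066067 0.5559753031697131 43.625
(array([0.01, 0.01, 1.08]), array([ 0.01,  0.01, -0.01]))
```

step_arm --pt "0.7 0.01 0.01 0.5 0 0 0" --pt "0.7 0.01 0.01 0.9 0 0 0" --pt "0.7 0.01 0.01 1.04 0 0 0" --pt "0.7 0.01 0.01 1.08 0 0 0" --pt "0.7 0.01 0.01 1.08 0 0 0" --pt "0.7 0.01 0.01 1.08 0 0 0"

```text
clock: 44.38
ee_pos: [0.4898, 0.0606, 0.0454]
orientation: [0.419, 0.908, 0.0, 0.0]
force: [-0.3, -0.1, -0.1]
grip_width: 0.558
grip_force: 63.1
```

step_arm --pt "0.35 0 0 0 0 0 0" --pt "0.25 0 0 0 0 0 0" --pt "0.25 0 0 0 0 0 0" --pt "0.25 0 0 -0.6 0 0 0" --pt "0.25 0 0 -1.6 0 0 0" --pt "0 0 0 -2.6 0 0 0" --pt "0 0 0 -3.2 0 0 0" --pt "0 0 0 -3.2 0 0 0"

```text
clock: 45.38
ee_pos: [0.4902, 0.0607, 0.2065]
orientation: [0.418, 0.908, 0.001, 0.001]
force: [-0.4, 0.3, -0.6]
grip_width: 0.999
grip_force: 0.0
```

```bash
python3 chk.py 4; python3 rel.py p4; python3 t.py; python3 -c "
from h import *
print(move([.40,.20,.25],np.radians(40)))"
```

```text
pad 130.5 3841 err [ 0.1 -0.4] [50.  49.5] ang 0.040943145751953125 z 0.052398977697853434 0.0026387344945438262
pad 190.5 3365 err [-1.1  2.3] [49.8 51.2] ang 0.145355224609375 z 0.05239971308812346 0.002847722553504739
pad 250.5 2538 err [-1.7  1.1] [49.6 50.7] ang -0.26882171630859375 z 0.05236599920823115 0.003744854213632985
felt [432. 284.] [598.4  81.3] [56.4 57.1] 70.1 True
felt [234. 318.] [488.6 -55.8] [67.7 30.8] 86.2 False
felt [421. 394.] [669.9  -2.8] [57.6 56.7] 9.9 True
centre [561.6 -22.5] rot 10.4 res [-0.1  0.1  0.1 -0.1]
tile [321. 226.] [50.  49.4] radial -1.1 tang 0.3 ang 0.2
tile [208. 286.] [49.7 51. ] radial 0.3 tang -1.6 ang 0.2
tile [218. 400.] [49.5 50.7] radial -0.1 tang -1.2 ang -0.1
[0.4896 0.0607 0.2052] [-0.3  1.  -0.6] [ 0.006  0.058 -0.024] -0.09 yaw 40.5280823213396 0.9960348848713844 45.425
(array([ 3.28,  0.45, -0.9 ]), array([0.01, 0.01, 0.11]))
```

All placements are within 2 mm and 0.2°. I'll back away and take a final look.

step_arm --pt "0 0.8 0.1 -0.3 0 0 0" --pt "0 1.7 0.2 -0.6 0 0 0" --pt "0 2.6 0.3 -0.9 0 0 0" --pt "0 3.28 0.45 -0.9 0 0 0" --pt "0 3.28 0.45 -0.9 0 0 0" --pt "0 3.28 0.45 -0.9 0 0 0"

```text
clock: 46.18
ee_pos: [0.4002, 0.1993, 0.2492]
orientation: [0.419, 0.908, -0.001, -0.0]
force: [0.1, -0.7, -0.1]
grip_width: 1.001
grip_force: 0.0
```

```bash
python3 scan.py 20 scene; python3 t.py; cp pics/scene20.png pics/fin.png
```

```text
scene pot? [449. 197.] 611 [421.9 303.5] [87.8 91.2] ztop 0.0452
[0.4004 0.199  0.2493] [ 0.2 -0.4 -0.3] [-0.03  -0.018 -0.053] -0.01 yaw 40.45027112552948 1.0021357737510748 46.225
```

View pics/fin.png

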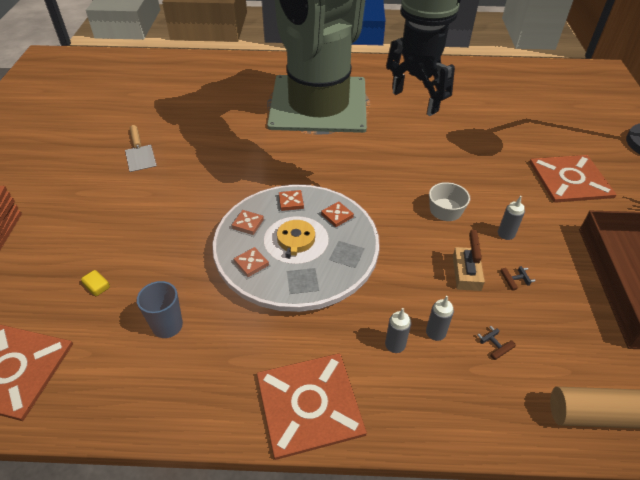

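The four tiles sit on their pads at (248,221), (291,200), (337,213) and (251,262). The ring's lug is against the stop at (290,252), the spanner is in its stand at (470,258), the pot is upright at (449,202) and the bystanders have not moved.

```bash
python3 -c "
from workcell import workorder
print(workorder.hand_in())"
```

```text
the job is handed in; nothing more can be done
None
```

The job is handed in: the ring is tight against its stop, the spanner is rinsed and back in its stand, and all four loose tiles lie flat and square on their own felt squares, within about 2–3 mm of centre.

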